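# Fill the walnut jar through the funnel

## Task

Lift the lid off the funnel and lay it gently on the white chopping board, knob up. Then tip the scoop over the funnel so that all five walnuts go through it into the glass jar, and set the empty scoop gently back on the counter, upright. Leave the jar standing in its place with the funnel in it, and do not disturb the other things on the counter.

Things in the scene. Friction and masses are not known exactly. Their poses are not given: they have to be found in the camera images.
- board: white plastic chopping board, fixed on the counter, 220 (x) by 180 (y) by 12 thick; origin at the centre of its underside
- jar: narrow clear glass jar standing on the counter, loose, 84 outside diameter, 74 bore, 110 tall, 6 mm bottom, about 0.75 kg; origin at the centre of its underside, z up
- funnel: wide metal funnel standing loose in the jar's mouth, 78 tall, held by a collar 26 above its lower end that rests on the jar's rim; spout 64 outside and 58 inside diameter, mouth 150 outside and 144 inside diameter, about 0.16 kg; origin at the centre of the spout's lower end, z up
- funnel_mouth (a point): centre of the funnel's upper rim, 162 above the counter
- lid: round flat steel lid lying loose on the funnel's mouth at the start: plate 158 dia, 4 thick, with a shallow step of 120 dia under it (4 deep) and a black knob on top, 40 tall overall, about 0.18 kg; origin at the centre of the underside of the step, z up
- lid_knob (a point): middle of the lid's black knob (30 dia, 28 tall, its top 13 above this point), 27 above the lid's origin
- scoop: metal scoop with the walnuts in it, an open chute 155 long (x), 76 wide (y), 42 deep, closed at the back (-x) and open at the front (+x), where its floor rises 8 mm to the lip over the last 45 mm; a black handle rises from the back wall and runs forward over the chute; about 0.26 kg empty; origin at its underside, 80 behind the lip, on the centre line, z up
- scoop_grip (a point): point to grip on the black handle bar, which runs along the scoop's x axis, 100 long, 18 wide (y), 22 high; 92 above the scoop's underside (50 free under the bar to the side walls' tops), 10 behind the scoop's origin, bar reaching 29 ahead of and 71 behind this point
- scoop_lip (a point): middle of the pouring lip at the scoop's open front, 80 ahead of its origin and 12 above its underside
- nut1_center (a point): centre of walnut 1 of 5: a whole brown walnut, 27 dia, 32 long, 13 g, in the scoop at the start
- nut2_center (a point): centre of walnut 2 of 5: a whole brown walnut, 27 dia, 32 long, 13 g, in the scoop at the start
- nut3_center (a point): centre of walnut 3 of 5: a whole brown walnut, 27 dia, 32 long, 13 g, in the scoop at the start
- nut4_center (a point): centre of walnut 4 of 5: a whole brown walnut, 27 dia, 32 long, 13 g, in the scoop at the start
- nut5_center (a point): centre of walnut 5 of 5: a whole brown walnut, 27 dia, 32 long, 13 g, in the scoop at the start
- bottle: blue steel drinking bottle, 70 dia, 200 tall, standing (sizes in mm; bystander, loose; origin at its underside)
- mug: white mug, 80 dia, 90 tall, handle at its +y side (sizes in mm; bystander, loose; origin at its underside)
- shaker: small glass salt shaker with steel cap, 36 dia, 75 tall, among the task's things (sizes in mm; bystander, loose; origin at its underside)
- spoon: steel spoon lying along its x axis, 135 long, 38 wide at its bowl end, 8 high, among the task's things (sizes in mm; bystander, loose; origin at its underside)

How it is judged:
By the outcome, as a careful person would: the job done as asked, in the order asked, and still so for the second after the job is handed in, with the robot touching nothing.
It also fails if it takes over 67 s, if anything falls off the work surface, if the arm or the gripper's body presses on something with over 40 N, if the wrist force passes 120 N, or if a joint passes its speed limit or range.

## Robot

A 6-joint arm with a two-finger parallel gripper is mounted at the origin on the work surface. World frame = base frame: x ahead of the robot, y to its left, z up, the work surface at z = 0. Lengths are in m, angles in rad, forces in N, time in s.
With the tool pointing down it reaches from about 0.425 to 0.95 m from the base axis. Payload 3.5 kg.
Tool frame: the origin (TCP) lies midway between the tips of the shut fingers; the grasp point (between the pads) lies ctrl.grasp_offset behind it (ctrl.grasp_offset is the distance from the TCP to the grasp point, in m); x points along the fingers, y is the direction in which the jaws open and shut, and the axes are right-handed (so a half turn about x gives the same grasp; the last joint's range is limited). The gripper opens to 85 mm and grips with 20 to 120 N. Pads are 22 mm wide; open, the fingers measure 114 mm over their backs; the gripper's body (76 mm by 85 mm) begins 54 mm behind the grasp point. The pads swing forward as they close: fully open they stand 13 mm farther back than shut.
Start: joints at [-1.409, 0.286, 1.577, -0, 1.279, -0.15], TCP at [0.207, -0.642, 0.231] pointing down, gripper open.
Joint ranges: [-2.77, 2.77], [-0.9, 2.22], [0.21, 2.48], [-1.53, 4.67], [0.24, 2.81], [-2.84, 2.84]. Speed limits (rad/s): [2.79, 2.79, 3.14, 3.14, 3.14, 3.14].

## Interface

Orientations are given as a unit quaternion [x, y, z, w].
In Python, from plant import readout, read_camera, sign_off, ctrl gives the robot as it stands.
- The arm moves only by the tool drive_tool, never from a script. Its argument "steps" is a list of rows, each a list of 5 numbers: the shift along the tool's x, y, z in cm, then the turn about the tool's x in degrees, then the opening, from 0 (shut) to 1 (fully open). A call has 1 to 10 rows; each row shifts and turns the commanded pose from where the row before left it, along the tool's axes as they then stand; what a row does not reach is not made up. A row lasts 1/10 s, in which the tool goes at most 50 mm and 8.59 degrees, less where a joint would pass 70% of its speed; a pose out of reach is approached as far as the arm can. A call is refused whole if a number of a shift passes 5 or a number of a turn 8.59, either way. A call with a gripper value outside its range is refused whole. The fingers move at their own pace and stop on an object; "force" is the grip in N (left out, the last holds). Time passes only in rows, so rows that do not move let the fingers close. It gives the time, the measured TCP pose, the force and the opening at its end, in the units of the state.
- readout.get_state(): the state, without advancing time (a new reading comes with each control period).
- read_camera(name): name is "scene" or "top" or "wrist"; returns a dict with "frame" (400x640x3 uint8, red, green, blue), "vertical_fov" (degrees; the focal length in pixels is half the picture's height over the tangent of half this angle, whatever the lens; pixels are square), "cx", "cy" (the principal point, pixels), "eye" and "orientation" of the camera in the world. Camera axes: x right, y up, looking along -z (the intrinsics and any distortion apply to the point x, -y, -z); pixel columns grow to the right and rows downward; lengths in m; the calibration is good to about 2 mm. A picture is of the moment at which its call begins. There is no depth.
- sign_off(): hands the job in, once; it reports no verdict.
The state is a dict: "time": time; "qpos": joint angles; "dq": joint speeds; "joint_efforts": joint torques, N m; "eef_pos": TCP position; "tcp_rot": TCP orientation; "contact_force": force on the tool from outside, world axes, zero at the start; "wrist_torque": the same for the moment, N m; "opening": opening from 0.0 (shut) to 1.0 (fully open).
Only numpy, scipy, OpenCV 4.12 (cv2) and the standard library are available. Lean on these libraries where they do the work, as an engineer would, in place of code of your own. Each camera call takes 0.05 s, during which the arm holds its last target. There are 200 camera calls.

## Working session

There is one attempt and no reset: what is moved stays moved. The work goes in short steps, Python scripts to look and compute and a tool call to move; the robot and the scene stay as the last step left them, time stands still between calls to the robot, and variables do not carry over. Pictures are saved under pics/ and viewed, about 8 in all and at most 12, crops included, and the job is handed in when it is done.

Besides the shell and the picture viewer there is one more tool, called after "Request:" in YAML: its name, and indented under it one key for each argument. drive_tool: Moves the arm, as the interface text tells. Its arguments: {"type":"object","properties":{"steps":{"type":"array","items":{"type":"array","items":{"type":"number"}}},"force":{"type":"number"}},"required":["steps"]}

```bash
ls; mkdir -p pics
cat > h.py <<'E'
import numpy as np, cv2
from scipy.spatial.transform import Rotation as R
from plant import readout, read_camera, sign_off, ctrl
def shot(n,f=None):
    c=read_camera(n)
    if f: cv2.imwrite('pics/'+f,c['frame'][:,:,::-1])
    return c
def focal(c): return c['frame'].shape[0]/2/np.tan(np.radians(c['vertical_fov'])/2)
def ray(c,u,v):
    f=focal(c); d=np.array([(u-c['cx'])/f,-(v-c['cy'])/f,-1.])
    return np.array(c['eye']),R.from_quat(c['orientation']).apply(d)
def onz(c,u,v,z):
    e,d=ray(c,u,v); return e+d*(z-e[2])/d[2]
def proj(c,p):
    q=R.from_quat(c['orientation']).inv().apply(np.array(p)-np.array(c['eye'])); f=focal(c)
    return c['cx']-f*q[0]/q[2], c['cy']+f*q[1]/q[2]
E
python3 - <<'E'
from h import *
for n in('top','scene'):
    c=shot(n,n+'1.png'); print({k:v for k,v in c.items() if k!='frame'})
s=readout.get_state(); print(s); print(ctrl.grasp_offset)
print(R.from_quat(s['tcp_rot']).as_matrix().round(3))
E
```

```text
pics
{'vertical_fov': 49.88525900450413, 'cx': 316.23159469743257, 'cy': 201.15161382440897, 'eye': array([ 0.36571513, -0.08298136,  1.19149914]), 'orientation': array([-0.07666558,  0.07438119,  0.70824866, -0.69783499])}
{'vertical_fov': 55.69886201334725, 'cx': 314.3026675886047, 'cy': 188.41495945479812, 'eye': array([ 1.1797997 , -0.69657687,  0.71062775]), 'orientation': array([0.42485007, 0.17604573, 0.32176077, 0.82763538])}
{'time': 0.1, 'qpos': array([-1.40897866e+00,  2.87131025e-01,  1.57803674e+00,  3.63966188e-05,
        1.27862637e+00, -1.49991220e-01]), 'dq': array([-5.41648522e-05, -1.12887357e-03, -3.12868714e-03, -4.26979402e-04,
        1.33902847e-03,  5.22229346e-04]), 'joint_efforts': array([ 7.10428121e-04, -4.07294333e+01, -2.93698937e+01, -1.48827949e-04,
        3.39374616e-03,  6.61359010e-06]), 'eef_pos': array([ 0.20702121, -0.64183773,  0.23004622]), 'tcp_rot': array([ 0.69853851,  0.1105697 , -0.69852307,  0.1090129 ]), 'contact_force': array([ 0.54384784,  0.07382675, -1.20975959]), 'wrist_torque': array([-0.01528174,  0.01400141, -0.03027939]), 'opening': 1.0003058822889366}
0.0187
[[-0.     0.307 -0.952]
 [ 0.002 -0.952 -0.307]
 [-1.    -0.002 -0.   ]]
```

View pics/top1.png

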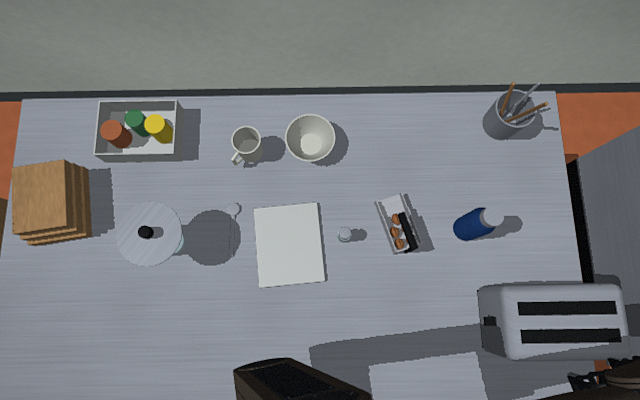

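View pics/scene1.png

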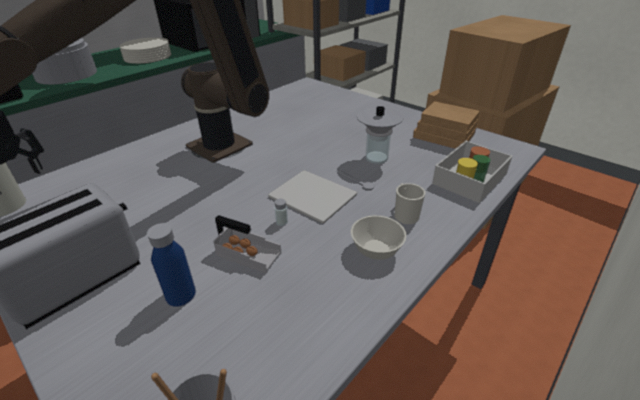

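The top view shows the lid with its knob at (146,232), the board at (290,245), the shaker at (345,234), the scoop at about (400,223) with its black handle towards the lower right, and the spoon at (233,230). The scene view confirms this layout, with the scoop's open front facing away from the robot.

Run:
```python
from h import *
c=shot('top'); im=c['frame']
g=im.max(2)
def blob(mask,box):
    u0,v0,u1,v1=box; m=np.zeros(g.shape,np.uint8); m[v0:v1,u0:u1]=mask[v0:v1,u0:u1]
    n,l,s,ce=cv2.connectedComponentsWithStats(m.astype(np.uint8)); i=1+np.argmax(s[1:,4]); 
    ct=np.argwhere(l==i)[:,::-1].astype(np.float32); return cv2.minAreaRect(ct),s[i],ce[i]
print('base',proj(c,[0,0,0]))
r,s,ce=blob(g<45,(125,215,165,250)); print('knob',r,onz(c,*r[0],.192))
r,s,ce=blob(g<45,(375,190,430,265)); print('handle',r,[onz(c,*p,.100).round(4) for p in cv2.boxPoints(r)])
sat=im.max(2).astype(int)-im.min(2)
r,s,ce=blob((g>200)&(sat<25),(245,195,335,295)); print('board',r,onz(c,*r[0],.012),[onz(c,*p,.012).round(3) for p in cv2.boxPoints(r)])
nut=((im[:,:,0].astype(int)-im[:,:,2])>30)&(g>50)
n,l,s,ce=cv2.connectedComponentsWithStats(nut[190:260,370:425].astype(np.uint8))
for i in range(1,n): print('nut',s[i,4],onz(c,*(ce[i]+[370,190]),.018).round(3))
print('lid approx',onz(c,150,234,.166), 'shaker',onz(c,344,234,.06),'spoon',onz(c,234,208,0),onz(c,229,256,0))
cr=cv2.resize(im[180:270,365:435],None,fx=4,fy=4,interpolation=cv2.INTER_CUBIC); cr2=cv2.resize(im[190:280,110:250],None,fx=4,fy=4,interpolation=cv2.INTER_CUBIC)
o=np.zeros((360,840,3),np.uint8);o=np.hstack([cr,cr2])[:, :800];cv2.imwrite('pics/crop1.png',o[:,:,::-1])
```

```text
base (np.float64(287.7251392911028), np.float64(443.15867220470057))
knob ((145.5, 231.5), (15.0, 11.0), 0.0) [0.51623438 0.32042362 0.192     ]
handle ((407.5809020996094, 231.4718780517578), (39.93177795410156, 13.657907485961914), 80.27242279052734) [array([ 0.5686, -0.2903,  0.1   ]), array([ 0.5742, -0.3253,  0.1   ]), array([ 0.4725, -0.3362,  0.1   ]), array([ 0.4672, -0.3018,  0.1   ])]
board ((255.5, 209.0), (1.0, 0.0), 180.0) [0.60223917 0.08921251 0.012     ] [array([0.602, 0.088, 0.012]), array([0.602, 0.088, 0.012]), array([0.602, 0.091, 0.012]), array([0.602, 0.091, 0.012])]
nut 66 [ 0.567 -0.299  0.018]
nut 67 [ 0.532 -0.295  0.018]
nut 4 [ 0.539 -0.315  0.018]
nut 74 [ 0.5   -0.306  0.018]
nut 5 [ 0.507 -0.326  0.018]
lid approx [0.5139202  0.31964973 0.166     ] shaker [ 0.5215396  -0.15333084  0.06      ] spoon [0.60845723 0.1518544  0.        ] [0.47341177 0.16211268 0.        ]
```

View pics/crop1.png

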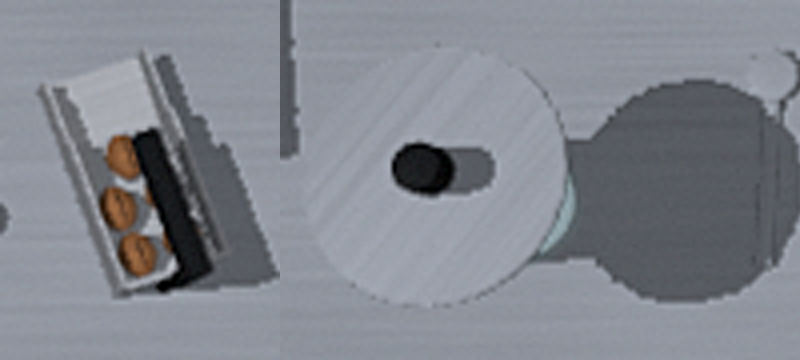

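The crop shows the scoop turned about 21° with its front up-left. Its wall tops run from (42,88) to (115,293), and the bar's right edge runs from (158,130) to (212,268). The knob top is at about (418,168) in the right-hand crop.

Run:
```python
from h import *
c=shot('top')
P=lambda u,v,z:onz(c,365+u/4,180+v/4,z)[:2]
L0,L1,Rr0=P(42,88,.042),P(115,293,.042),P(145,55,.042)
a,b=P(158,130,.103),P(212,268,.103)
d1=L0-L1;d2=a-b
print('wall',L0,L1,np.linalg.norm(d1),np.degrees(np.arctan2(d1[1],d1[0])),'R',Rr0,np.linalg.norm(L0-Rr0))
th=np.arctan2(d2[1],d2[0]);print('bar',a,b,np.linalg.norm(d2),np.degrees(th))
th=(np.arctan2(d1[1],d1[0])+th)/2; ex=np.array([np.cos(th),np.sin(th)]);ey=np.array([-ex[1],ex[0]])
print('th',np.degrees(th));mid=(a+b)/2+ey*.009; print('grip by bar',mid+ex*.021,'origin by bar',mid+ex*.031)
print('origin by walls',(L0+Rr0)/2-ex*.08)
print('rear grip', mid+ex*.031-ex*.068)
print('board',[onz(c,*p,.012).round(3) for p in((253,208),(319,202),(326,282),(260,288))])
print('lid',[onz(c,110+u/4,190+v/4,.166).round(3) for u,v in((300,180),(570,170),(440,46),(425,306))])
print('knob top',onz(c,110+415/4,190+168/4,.198))
s=readout.get_state();M=R.from_quat(s['tcp_rot']).as_matrix();print((M.T@(np.array([.517,.320,.40])-s['eef_pos']))*100)
print([round(np.degrees(np.arctan2(-M[0,1],M[1,1])))])
```

```text
wall [ 0.61072414 -0.24295359] [ 0.470449   -0.28543746] 0.14656737469115033 16.84951542766631 R [ 0.63277857 -0.31454209] 0.07490868987271261
bar [ 0.56895919 -0.30782036] [ 0.47973633 -0.33678743] 0.09380730299977866 17.986527995895266
th 17.41802171178079
grip by bar [ 0.54169076 -0.30743042] origin by bar [ 0.55123222 -0.30443701]
origin by walls [ 0.54541966 -0.30269512]
rear grip [ 0.48635028 -0.32479219]
board [array([0.605, 0.096, 0.012]), array([ 0.62 , -0.089,  0.012]), array([ 0.399, -0.104,  0.012]), array([0.385, 0.074, 0.012])]
lid [array([0.51 , 0.235, 0.166]), array([0.514, 0.073, 0.166]), array([0.591, 0.154, 0.166]), array([0.434, 0.157, 0.166])]
knob top [0.51176603 0.15856237 0.198     ]
[-16.8213422  -82.07862331 -59.01907882]
[-162]
```

Request:
drive_tool:
  steps:
    - [-4, 0, 0, 0, 1]
    - [-4, 0, 0, 0, 1]
    - [0, -2.8, -3.7, 0, 1]
    - [0, -2.8, -3.7, 0, 1]
    - [0, -2.8, -3.7, 0, 1]
    - [0, -2.8, -3.7, 0, 1]
    - [0, -2.8, -3.7, 0, 1]
    - [0, -2.8, -3.7, 0, 1]
    - [0, -2.8, -3.7, 0, 1]
    - [0, -2.8, -3.7, 0, 1]
  force: 40

```text
time: 1.2
eef_pos: [0.4208, -0.3366, 0.3112]
tcp_rot: [0.699, 0.11, -0.699, 0.11]
contact_force: [1.2, 0.0, -0.3]
opening: 0.997
```

Request:
drive_tool:
  steps:
    - [0, -2.8, -3.7, 0, 1]
    - [0.2, -4.4, -1.9, 0, 1]
    - [0.2, -4.4, -1.9, 0, 1]
    - [0.2, -4.4, -1.9, 0, 1]
    - [0.2, -4.4, -1.9, 0, 1]
    - [0.2, -4.4, -1.9, 0, 1]
    - [0.2, -4.4, -1.9, 0, 1]
    - [0.2, -4.4, -1.9, 0, 1]
    - [0.2, -4.4, -1.9, 0, 1]
    - [0.2, -4.4, -1.9, 0, 1]

```text
time: 2.2
eef_pos: [0.4877, 0.131, 0.2933]
tcp_rot: [0.699, 0.11, -0.698, 0.11]
contact_force: [0.4, -0.0, 0.1]
opening: 1.001
```

```bash
cat >> h.py <<'E'
def to(p,grasp=True):
    s=readout.get_state();M=R.from_quat(s['tcp_rot']).as_matrix();t=np.array(s['eef_pos'])
    g=t-M[:,0]*ctrl.grasp_offset if grasp else t
    print('t',round(s['time'],2),'grasp',g.round(4),'yaw y-axis',np.degrees(np.arctan2(M[1,1],M[0,1])).round(1),'xaxis',M[:,0].round(3),'open',round(s['opening'],3),'F',s['contact_force'].round(1),'q',s['qpos'].round(2))
    print('delta tool cm',(M.T@(np.array(p)-g)*100).round(2))
E
python3 -c "
from h import *
to([.514,.321,.26])"
```

```text
t 2.2 grasp [0.4876 0.131  0.312 ] yaw y-axis -72.1 xaxis [ 0.001 -0.    -1.   ] open 1.001 F [ 0.4 -0.   0.1] q [ 0.06 -0.14  1.92 -0.    1.37  1.32]
delta tool cm [  5.2  -17.28  -8.34]
```

Request:
drive_tool:
  steps:
    - [0, -4.1, -1.9, 0, 1]
    - [0, -4.1, -1.9, 0, 1]
    - [0, -4.1, -1.9, 0, 1]
    - [0, -4.1, -1.9, 0, 1]
    - [1, 0, 0, 0, 1]
    - [0, 0, 0, 0, 1]

```text
time: 2.8
eef_pos: [0.5089, 0.3087, 0.281]
tcp_rot: [-0.697, -0.11, 0.7, -0.111]
contact_force: [-0.1, 0.4, -0.1]
opening: 1.001
```

```bash
python3 -c "
from h import *
to([.514,.321,.26]); c=shot('wrist','w1.png'); print(c['eye'],c['vertical_fov'],R.from_quat(c['orientation']).as_matrix().round(2))
m=(c['frame'].max(2)<40).astype(np.uint8)
n,l,s,ce=cv2.connectedComponentsWithStats(m)
for i in range(1,n):
  if s[i,4]>150: print(s[i],ce[i].round(1),onz(c,*ce[i],.195).round(4))
print(proj(c,[.514,.321,.198]))
"
```

```text
t 2.8 grasp [0.509  0.3088 0.2997] yaw y-axis -72.0 xaxis [-0.004 -0.002 -1.   ] open 1.001 F [-0.1  0.4 -0.1] q [ 0.38  0.08  1.72 -0.    1.34  1.63]
delta tool cm [ 3.96 -1.01 -0.87]
[0.57968547 0.3322312  0.42372732] 70.81324821074551 [[ 0.31  0.91  0.28]
 [-0.95  0.29  0.09]
 [ 0.   -0.3   0.95]]
[   14   254   605   146 40960] [316.6 354.1] [0.3586 0.2596 0.195 ]
(np.float64(304.0768515918407), np.float64(198.24886327508668))
```

View pics/w1.png

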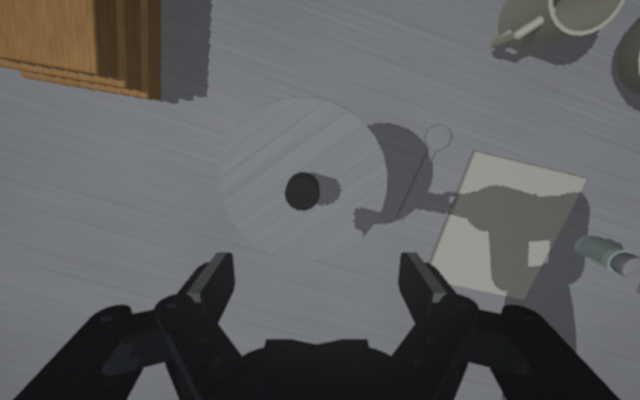

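The knob shows at (302,191) in the wrist view, a few pixels from where I predicted it.

```bash
python3 -c "
from h import *
c=shot('wrist'); im=c['frame'];m=np.zeros(im.shape[:2],np.uint8);m[165:215,280:325]=im.max(2)[165:215,280:325]<55
n,l,s,ce=cv2.connectedComponentsWithStats(m);i=1+np.argmax(s[1:,4]);print(s[i],ce[i],onz(c,*ce[i],.195))
p=onz(c,*ce[i],.195); print('lid c',onz(c,(218+388)/2,(96+264)/2,.166)); to([p[0],p[1],.190])
"
```

```text
[285 173  33  36 947] [301.38859556 190.8468849 ] [0.5188707  0.32406918 0.195     ]
lid c [0.52167391 0.32479448 0.166     ]
t 2.9 grasp [0.5097 0.3074 0.3012] yaw y-axis -72.2 xaxis [-0.002 -0.001 -1.   ] open 0.998 F [ 0.3  0.5 -0.4] q [ 0.37  0.08  1.72 -0.    1.34  1.63]
delta tool cm [11.12 -1.31 -1.4 ]
```

Request:
drive_tool:
  steps:
    - [2, -1.3, -1.2, 0, 1]
    - [3, 0, 0, 0, 1]
    - [3, 0, 0, 0, 1]
    - [2, 0, 0, 0, 1]
    - [1, 0, 0, 0, 1]
    - [0, 0, 0, 0, 0.2]
    - [0, 0, 0, 0, 0.2]
    - [0, 0, 0, 0, 0.2]
    - [0, 0, 0, 0, 0.2]
    - [0, 0, 0, 0, 0.2]

```text
time: 3.9
eef_pos: [0.5183, 0.3247, 0.1751]
tcp_rot: [0.7, 0.11, -0.697, 0.11]
contact_force: [0.1, -0.4, 2.3]
opening: 0.337
```

```bash
python3 -c "
from h import *
to([.517,.323,.29])"
```

```text
t 3.9 grasp [0.5183 0.3247 0.1938] yaw y-axis -72.1 xaxis [ 0.003  0.001 -1.   ] open 0.337 F [ 0.1 -0.4  2.3] q [ 0.39  0.2   1.79 -0.    1.15  1.65]
delta tool cm [-9.62  0.12  0.15]
```

Request:
drive_tool:
  steps:
    - [-0.5, 0, 0, 0, 0.2]
    - [-1, 0, 0, 0, 0.2]
    - [-2, 0, 0, 0, 0.2]
    - [-2, 0, 0, 0, 0.2]
    - [-0.5, 2, 0.7, 0, 0.2]
    - [0, 4, 1.5, 0, 0.2]
    - [0, 4, 1.5, 0, 0.2]
    - [0, 4, 1.5, 0, 0.2]
    - [0, 4, 1.5, 0, 0.2]
    - [0, 4, 1.5, 0, 0.2]

```text
time: 4.9
eef_pos: [0.5063, 0.0884, 0.2336]
tcp_rot: [0.699, 0.11, -0.698, 0.11]
contact_force: [0.6, 0.5, -2.0]
opening: 0.337
```

Request:
drive_tool:
  steps:
    - [0, 4, 1.5, 0, 0.2]
    - [0, 3, 1.2, 0, 0.2]
    - [0, 2, 0.6, 0, 0.2]
    - [4, 0, 0, 0, 0.2]
    - [4, 0, 0, 0, 0.2]
    - [3, 0, 0, 0, 0.2]
    - [2, 0, 0, 0, 0.2]
    - [0, 0, 0, 0, 0.2]

```text
time: 5.7
eef_pos: [0.5002, -0.0053, 0.1]
tcp_rot: [-0.696, -0.111, 0.701, -0.109]
contact_force: [-0.1, 0.9, -2.2]
opening: 0.334
```

```bash
python3 -c "
from h import *
to([.502,-.006,.053]);shot('scene','s2.png')"
```

```text
t 5.7 grasp [ 0.5003 -0.0054  0.1187] yaw y-axis -72.1 xaxis [-0.008  0.002 -1.   ] open 0.334 F [-0.1  0.9 -2.2] q [-0.21  0.06  2.1   0.    0.99  1.05]
delta tool cm [ 6.57  0.14 -0.19]
```

View pics/s2.png

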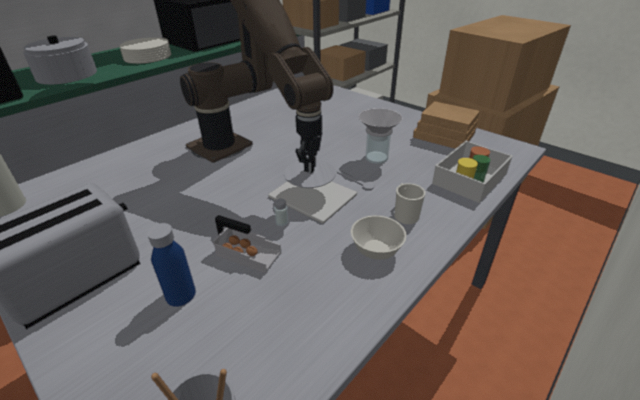

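The lid is held level at (310,172) above the board, and the funnel still stands in the jar at (380,135).

Request:
drive_tool:
  steps:
    - [2.5, 0.1, -0.2, 0, 0.2]
    - [2, 0, 0, 0, 0.2]
    - [1, 0, 0, 0, 0.2]
    - [0.5, 0, 0, 0, 0.2]
    - [0, 0, 0, 0, 0.2]
    - [0.3, 0, 0, 0, 0.2]
    - [0, 0, 0, 0, 0.2]
    - [0.2, 0, 0, 0, 0.2]
    - [0, 0, 0, 0, 0.2]

```text
time: 6.65
eef_pos: [0.5054, -0.0063, 0.0384]
tcp_rot: [0.699, 0.11, -0.698, 0.11]
contact_force: [0.3, -0.3, -2.6]
opening: 0.339
```

Request:
drive_tool:
  steps:
    - [0.3, 0, 0, 0, 0.2]
    - [0.2, 0, 0, 0, 0.2]
    - [0.1, 0, 0, 0, 0.2]
    - [0, 0, 0, 0, 0.2]

```text
time: 7.05
eef_pos: [0.5051, -0.0062, 0.032]
tcp_rot: [-0.698, -0.11, 0.699, -0.11]
contact_force: [0.2, 0.7, -1.8]
opening: 0.332
```

Request:
drive_tool:
  steps:
    - [0.1, 0, 0, 0, 0.2]
    - [0.1, 0, 0, 0, 0.2]
    - [0.1, 0, 0, 0, 0.2]
    - [0, 0, 0, 0, 0.2]

```text
time: 7.45
eef_pos: [0.5054, -0.0063, 0.0297]
tcp_rot: [-0.698, -0.11, 0.699, -0.11]
contact_force: [-2.0, -0.4, 1.1]
opening: 0.336
```

Request:
drive_tool:
  steps:
    - [0, 0, 0, 0, 0.7]
    - [0, 0, 0, 0, 0.7]
    - [0, 0, 0, 0, 0.7]
    - [-1, 0, 0, 0, 0.7]
    - [-3, 0, 0, 0, 0.7]
    - [-5, 0, 0, 0, 0.7]
    - [-5, 0, 0, 0, 0.7]
    - [-4, 0, 0, 0, 1]
    - [-1, 3.7, 1.3, 0, 1]
    - [0, 4, 1.5, 0, 1]

```text
time: 8.45
eef_pos: [0.5041, -0.0887, 0.2243]
tcp_rot: [0.701, 0.109, -0.696, 0.112]
contact_force: [0.3, 0.2, 0.2]
opening: 1.001
```

Request:
drive_tool:
  steps:
    - [0, 4, 1.5, 0, 1]
    - [0, 4, 1.5, 0, 1]
    - [0, 4, 1.5, 0, 1]
    - [0, 4, 1.5, 0, 1]
    - [0, 4, 1.5, 0, 1]
    - [0, 1, 1, 0, 1]
    - [0, 0, 0, 0, 1]

```text
time: 9.15
eef_pos: [0.485, -0.3156, 0.2197]
tcp_rot: [-0.699, -0.109, 0.699, -0.109]
contact_force: [-0.1, -0.1, -0.5]
opening: 1.001
```

```bash
python3 -c "
from h import *
to([.487,-.3235,.092]); c=shot('wrist','w2.png')
for p in([.487,-.3235,.103],[.549+.954*.019,-.304+.299*.019,.103]): print(proj(c,p))"
```

```text
t 9.15 grasp [ 0.485  -0.3156  0.2384] yaw y-axis -72.3 xaxis [-0.  0. -1.] open 1.001 F [-0.1 -0.1 -0.5] q [-0.75  0.09  1.83 -0.    1.23  0.51]
delta tool cm [14.64  0.81  0.05]
(np.float64(324.6113807636837), np.float64(198.02237888535328))
(np.float64(325.81245508575614), np.float64(105.52035079939682))
```

View pics/w2.png

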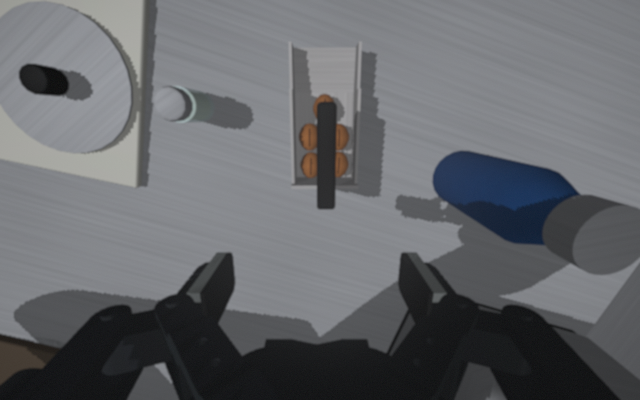

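The lid lies on the board. The scoop bar runs from (326,102) to (326,209), aligned with the tool's axes, and all five nuts are visible.

```bash
python3 -c "
from h import *
c=shot('wrist');f=onz(c,326,102,.103);b=onz(c,326.5,208,.103);print(f,b,np.linalg.norm(f-b),np.degrees(np.arctan2(*(f-b)[1::-1])))
d=(f-b)/np.linalg.norm(f-b);p=f-d*.084;p[2]=.092;print(p);to(p)"
```

```text
[ 0.57028282 -0.29585459  0.103     ] [ 0.47844209 -0.32678899  0.103     ] 0.0969105640434569 18.61489660988012
[ 0.49067724 -0.32266787  0.092     ]
t 9.25 grasp [ 0.4857 -0.3132  0.2382] yaw y-axis -72.1 xaxis [ 0.     0.001 -1.   ] open 1.001 F [-1.2 -0.3 -0.7] q [-0.75  0.08  1.83  0.    1.23  0.51]
delta tool cm [14.62  1.06 -0.18]
```

Request:
drive_tool:
  steps:
    - [3, 1, -0.2, 0, 1]
    - [4, 0, 0, 0, 1]
    - [4, 0, 0, 0, 1]
    - [2, 0, 0, 0, 1]
    - [1, 0, 0, 0, 1]
    - [0.4, 0, 0, 0, 0.6]
    - [0, 0, 0, 0, 0]
    - [0, 0, 0, 0, 0]
    - [0, 0, 0, 0, 0]
    - [0, 0, 0, 0, 0]
  force: 120

```text
time: 10.25
eef_pos: [0.4915, -0.3236, 0.0772]
tcp_rot: [0.699, 0.109, -0.698, 0.11]
contact_force: [-0.1, 1.0, -1.6]
opening: 0.187
```

Request:
drive_tool:
  steps:
    - [0, 0, 0, 0, 0]
    - [0, 0, 0, 0, 0]
    - [-0.5, 0, 0, 0, 0]
    - [-0.5, 0, 0, 0, 0]
    - [-0.5, 0, 0, 0, 0]
    - [-0.5, 0, 0, 0, 0]
    - [0, 0, 0, 0, 0]

```text
time: 10.95
eef_pos: [0.4911, -0.3234, 0.0961]
tcp_rot: [0.699, 0.109, -0.698, 0.11]
contact_force: [-0.0, -0.3, -2.9]
opening: 0.189
```

```bash
python3 -c "
from h import *
to([.49,-.322,.092]);c=shot('scene');cv2.imwrite('pics/s3.png',cv2.resize(c['frame'][180:300,180:330,::-1],None,fx=4,fy=4))"
```

```text
t 10.95 grasp [ 0.4911 -0.3234  0.1148] yaw y-axis -72.1 xaxis [ 0.001 -0.001 -1.   ] open 0.189 F [-0.  -0.3 -2.9] q [-0.75  0.24  1.89 -0.    1.    0.5 ]
delta tool cm [ 2.28 -0.17  0.06]
```

View pics/s3.png

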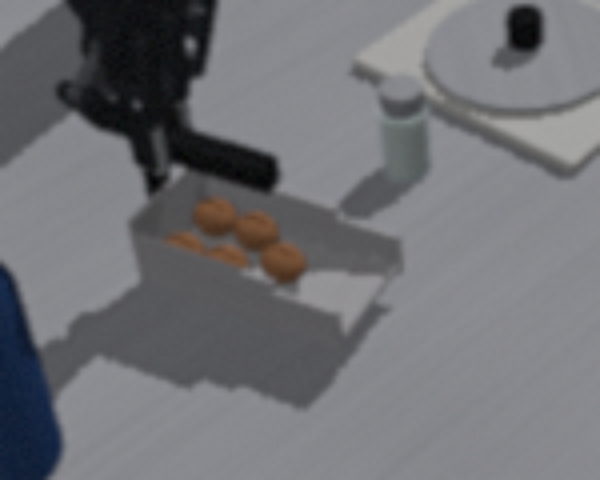

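The scoop is off the counter and level, with all five nuts inside, and the lid is flat on the board.

Request:
drive_tool:
  steps:
    - [-1, 0, 0, 0, 0]
    - [-2, 0, 0, 0, 0]
    - [-3, 0, 0, 0, 0]
    - [-4, 0, 0, 0, 0]
    - [-4, 0, 0, 0, 0]
    - [-3.5, 0, 0, 0, 0]
    - [-2.5, -0.5, 0, 0, 0]
    - [-1.5, -1, -0.3, 0, 0]
    - [-0.5, -1.8, -0.6, 0, 0]
    - [0, -2.5, -0.9, 0, 0]

```text
time: 12.0
eef_pos: [0.4898, -0.2611, 0.3151]
tcp_rot: [-0.699, -0.11, 0.699, -0.109]
contact_force: [0.5, -0.1, -4.2]
opening: 0.186
```

Request:
drive_tool:
  steps:
    - [0, -3, -1, 0, 0]
    - [0, -3.5, -1.3, 0, 0]
    - [0, -3.5, -1.3, 0, 0]
    - [0, -3.5, -1.3, 0, 0]
    - [0, -3.5, -1.3, 0, 0]
    - [0, -3.5, -1.3, 0, 0]
    - [0, -3.5, -1.3, 0, 0]
    - [0, -3.5, -1.3, 0, 0]
    - [0, -3.5, -1.3, 0, 0]
    - [0, -3.5, -1.3, 0, 0]

```text
time: 13.0
eef_pos: [0.5031, 0.1078, 0.3131]
tcp_rot: [-0.697, -0.111, 0.7, -0.11]
contact_force: [1.0, -0.2, -4.3]
opening: 0.19
```

Request:
drive_tool:
  steps:
    - [0, -3.5, -1.3, 0, 0]
    - [0, -3, -1.3, 0, 0]
    - [0, -2.5, -1, 0, 0]
    - [0, -1.8, -0.7, 0, 0]
    - [0, -1, -0.4, 0, 0]
    - [0, -0.5, -0.2, 0, 0]
    - [0, 0, 0, 0, 0]

```text
time: 13.7
eef_pos: [0.5134, 0.2374, 0.3144]
tcp_rot: [-0.698, -0.11, 0.699, -0.11]
contact_force: [-0.2, 0.5, -3.1]
opening: 0.186
```

```bash
python3 -c "
from h import *
to([.518,.225,.335]);c=shot('top','t4.png')"
```

```text
t 13.7 grasp [0.5134 0.2375 0.3331] yaw y-axis -72.1 xaxis [-0.002 -0.001 -1.   ] open 0.186 F [-0.2  0.5 -3.1] q [ 0.25 -0.01  1.75 -0.    1.4   1.51]
delta tool cm [-0.19  1.33 -0.06]
```

View pics/t4.png

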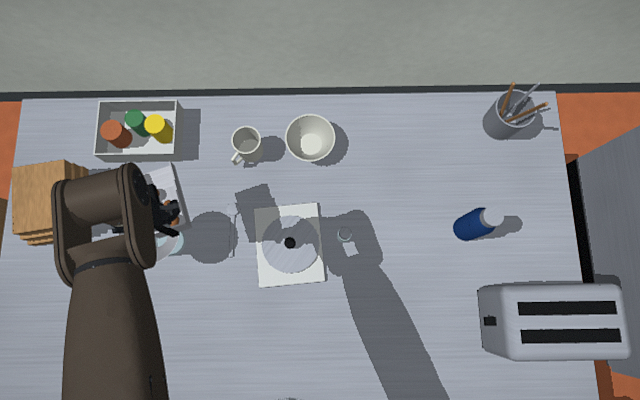

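The scoop is held out over the area with the nuts still in it at about (170,185), and the lid is centred on the board. Next I turn it to face +y.

Request:
drive_tool:
  steps:
    - [0, 0.7, 0, 0, 0]
    - [0, 0.6, 0, -3, 0]
    - [0, 0, 0, -6, 0]
    - [0, 0, 0, -8, 0]
    - [0, 0, 0, -8, 0]
    - [0, 0, 0, -8, 0]
    - [0, 0, 0, -8, 0]
    - [0, 0, 0, -8, 0]
    - [0, 0, 0, -8, 0]
    - [0, 0, 0, -7, 0]

```text
time: 14.75
eef_pos: [0.5185, 0.2232, 0.3155]
tcp_rot: [0.533, 0.464, -0.533, 0.465]
contact_force: [0.5, -0.3, -3.6]
opening: 0.187
```

Request:
drive_tool:
  steps:
    - [0, 0, 0, -5, 0]
    - [0, 0, 0, -3, 0]
    - [0, 0, 0, 0, 0]

```text
time: 15.05
eef_pos: [0.5185, 0.2234, 0.3155]
tcp_rot: [0.501, 0.499, -0.501, 0.499]
contact_force: [-0.3, -0.4, -2.8]
opening: 0.187
```

```bash
python3 -c "
from h import *
to([.518,.225,.335]);c=shot('wrist');s=shot('scene');cv2.imwrite('pics/c5.png',np.hstack([c['frame'],cv2.resize(s['frame'][60:260,300:520],(440,400))])[::1,::1,::-1][:, 100:900])
print(proj(s,[.518,.324,.162]),proj(c,[.518,.324,.162]), readout.get_state()['wrist_torque'])"
```

```text
t 15.05 grasp [0.5185 0.2234 0.3342] yaw y-axis -0.2 xaxis [ 0.001 -0.001 -1.   ] open 0.187 F [-0.3 -0.4 -2.8] q [ 0.23 -0.01  1.75 -0.    1.4   0.23]
delta tool cm [-0.08 -0.05 -0.16]
(np.float64(379.4277119516088), np.float64(116.2649219636957)) (np.float64(315.837122000555), np.float64(88.78052149219585)) [-0.08175331  0.01651264  0.02182567]
```

View pics/c5.png

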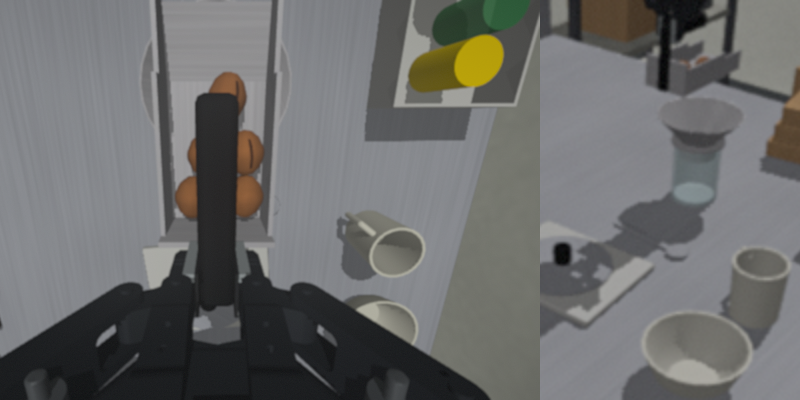

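The scoop is level and centred over the funnel, whose rim shows on both sides at 140 and 290. All five nuts are in it. Now I ease the grip so it pivots.

Request:
drive_tool:
  steps:
    - [0, 0, 0, 0, 0]
    - [0, 0, 0, 0, 0]
  force: 20

```text
time: 15.35
eef_pos: [0.5181, 0.2245, 0.3154]
tcp_rot: [0.501, 0.499, -0.501, 0.499]
contact_force: [0.3, 0.9, -3.5]
opening: 0.188
```

```bash
python3 -c "
from h import *
to([.518,.225,.335]);c=shot('wrist');s=shot('scene');cv2.imwrite('pics/c6.png',np.hstack([c['frame'],cv2.resize(s['frame'][60:260,300:520],(440,400))])[::1,::1,::-1][:, 100:900])
print(readout.get_state()['wrist_torque'])"
```

```text
t 15.35 grasp [0.5181 0.2245 0.3341] yaw y-axis -0.2 xaxis [ 0. -0. -1.] open 0.188 F [ 0.3  0.9 -3.5] q [ 0.23 -0.01  1.75 -0.    1.4   0.23]
delta tool cm [-0.09 -0.01 -0.05]
[-0.12053611  0.07632155 -0.05401463]
```

View pics/c6.png

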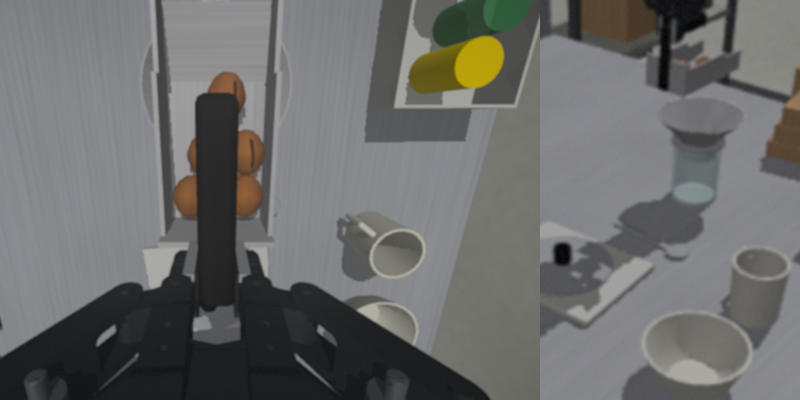

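Nothing moves at 20 N. I'll measure tilt numerically from the bar's front edge in the wrist view, and shake with sharp upward starts and soft stops.

Request:
drive_tool:
  steps:
    - [-5, 0, 0, 0, 0]
    - [-4, 0, 0, 0, 0]
    - [-3, 0, 0, 0, 0]
    - [-2, 0, 0, 0, 0]
    - [-1, 0, 0, 0, 0]
    - [1, 0, 0, 0, 0]
    - [2, 0, 0, 0, 0]
    - [3, 0, 0, 0, 0]
    - [4, 0, 0, 0, 0]
    - [5, 0, 0, 0, 0]

```text
time: 16.45
eef_pos: [0.5177, 0.2247, 0.3127]
tcp_rot: [0.501, 0.499, -0.5, 0.499]
contact_force: [1.3, 0.9, -3.0]
opening: 0.186
```

Request:
drive_tool:
  steps:
    - [0, 0, 0, 0, 0]
    - [0, 0, 0, 0, 0]

```text
time: 16.65
eef_pos: [0.5169, 0.2245, 0.3126]
tcp_rot: [-0.499, -0.501, 0.502, -0.498]
contact_force: [0.8, -0.3, -1.8]
opening: 0.186
```

```bash
cat >> h.py <<'E'
def tilt(n=0,x0=.084):
    s=readout.get_state();M=R.from_quat(s['tcp_rot']).as_matrix();t=np.array(s['eef_pos'])
    g=t-M[:,0]*ctrl.grasp_offset; c=shot('wrist'); im=c['frame']
    h=-M[:,2] # scoop forward
    def pt(th,x,z): return g+h*(x*np.cos(th)+z*np.sin(th))+np.array([0,0,1])*(z*np.cos(th)-x*np.sin(th))
    d=im.max(2)[:,310:322].mean(1)<45
    v=np.argmax(d); ths=np.radians(np.arange(-20,81,1.))
    tab=[min(proj(c,pt(a,x0,.011))[1],proj(c,pt(a,x0,-.011))[1]) for a in ths]
    nut=((im[:,:,0].astype(int)-im[:,:,2])>40)&(im.max(2)>50)
    nut[:,450:]=0;nut[:,:200]=0
    k=np.argmin(abs(np.array(tab)-v));print('bar v',v,'tilt',np.degrees(ths[k]),'nutpx',nut.sum(),'rows',np.where(nut.any(1))[0][[0,-1]] if nut.any() else '', 'tab',np.array(tab)[[20,30,40,50,60,70]].round())
    to(g+np.array([0,0,0]))
E
python3 -c "
from h import *
tilt()"
```

```text
bar v 94 tilt 13.0 nutpx 2584 rows [ 73 214] tab [ 91.  92.  99. 110. 122. 137.]
t 16.7 grasp [0.5187 0.225  0.3354] yaw y-axis -0.1 xaxis [ 0.002  0.001 -1.   ] open 0.189 F [ 0.2  0.2 -2.3] q [ 0.23 -0.01  1.75  0.    1.4   0.23]
delta tool cm [ 0.41 -0.18  0.04]
```

Request:
drive_tool:
  steps:
    - [0, 0, 0, 0, 0.16]
    - [0, 0, 0, 0, 0.17]
    - [0, 0, 0, 0, 0.17]
  force: 20

```text
time: 17.0
eef_pos: [0.5191, 0.225, 0.3181]
tcp_rot: [0.502, 0.499, -0.499, 0.5]
contact_force: [0.8, -0.5, -2.7]
opening: 0.185
```

```bash
python3 -c "
from h import *
tilt();print(readout.get_state()['joint_efforts'])"
```

```text
bar v 94 tilt 13.0 nutpx 2761 rows [ 72 214] tab [ 91.  92.  99. 110. 123. 137.]
t 17.05 grasp [0.5188 0.225  0.3361] yaw y-axis -0.1 xaxis [ 0.003  0.001 -1.   ] open 0.186 F [-0.3 -0.  -3.1] q [ 0.23 -0.01  1.75 -0.    1.4   0.23]
delta tool cm [-0.07  0.03 -0.01]
[-3.40477316e-03 -3.17699933e+01 -3.23196602e+01  1.31133450e-01
 -4.73338400e-02  1.48384690e-03]
```

Request:
drive_tool:
  steps:
    - [0, 0, 0, 0, 0.18]
    - [0, 0, 0, 0, 0.18]

```text
time: 17.25
eef_pos: [0.5181, 0.2248, 0.3156]
tcp_rot: [0.501, 0.499, -0.5, 0.499]
contact_force: [1.0, 0.6, -2.5]
opening: 0.187
```

```bash
python3 -c "
from h import *
tilt()"
```

```text
bar v 94 tilt 13.0 nutpx 2746 rows [ 72 213] tab [ 91.  92.  99. 110. 123. 137.]
t 17.3 grasp [0.5181 0.2248 0.3341] yaw y-axis -0.1 xaxis [ 0.  0. -1.] open 0.184 F [-0.2  0.2 -3.2] q [ 0.23 -0.01  1.75 -0.    1.4   0.23]
delta tool cm [-0.02  0.01 -0.  ]
```

Easing the grip doesn't make it pivot, because the whole pad sits on the bar. I'll go back, set the scoop down, and regrip just the rear top corner of the bar with the pad tips. That small patch should pivot at 20 N and hold at 120 N.

Request:
drive_tool:
  steps:
    - [0, 0, 0, 0, 0]
    - [0, 0, 0, 4, 0]
    - [0, 0, 0, 8, 0]
    - [0, 0, 0, 8, 0]
    - [0, 0, 0, 8, 0]
    - [0, 0, 0, 8, 0]
    - [0, 0, 0, 8, 0]
    - [0, 0, 0, 8, 0]
    - [0, 0, 0, 8, 0]
    - [0, 0, 0, 8, 0]
  force: 120

```text
time: 18.3
eef_pos: [0.5179, 0.2248, 0.3151]
tcp_rot: [-0.694, -0.132, 0.695, -0.132]
contact_force: [0.0, -0.0, -2.0]
opening: 0.186
```

Request:
drive_tool:
  steps:
    - [0, 1, 0.4, 4, 0]
    - [0, 2, 0.7, 0, 0]
    - [0, 3, 1.2, 0, 0]
    - [0, 4, 1.5, 0, 0]
    - [0, 4, 1.5, 0, 0]
    - [0, 4, 1.5, 0, 0]
    - [0, 4, 1.5, 0, 0]
    - [0, 4, 1.5, 0, 0]
    - [0, 4, 1.5, 0, 0]
    - [0, 4, 1.5, 0, 0]

```text
time: 19.3
eef_pos: [0.5008, -0.1397, 0.3154]
tcp_rot: [0.699, 0.11, -0.698, 0.11]
contact_force: [0.4, 0.2, -3.0]
opening: 0.184
```

Request:
drive_tool:
  steps:
    - [0, 4, 1.5, 0, 0]
    - [0, 4, 1.5, 0, 0]
    - [0, 3.5, 1.3, 0, 0]
    - [0, 2.5, 0.9, 0, 0]
    - [0.5, 1.5, 0.5, 0, 0]
    - [1.5, 0.6, 0.2, 0, 0]
    - [2.5, 0, 0, 0, 0]
    - [3.5, 0, 0, 0, 0]
    - [3.5, 0, 0, 0, 0]
    - [2.5, 0, 0, 0, 0]

```text
time: 20.3
eef_pos: [0.4933, -0.3067, 0.171]
tcp_rot: [-0.697, -0.112, 0.7, -0.109]
contact_force: [-0.3, 0.0, -3.8]
opening: 0.183
```

```bash
python3 -c "
from h import *
to([.4911,-.3234,.0959])"
```

```text
t 20.3 grasp [ 0.4934 -0.3067  0.1897] yaw y-axis -72.1 xaxis [-0.004  0.004 -1.   ] open 0.183 F [-0.3  0.  -3.8] q [-0.73  0.14  1.86  0.    1.14  0.53]
delta tool cm [9.37 1.57 0.71]
```

Request:
drive_tool:
  steps:
    - [1.5, 0.7, 0.3, 0, 0]
    - [1.5, 0.7, 0.3, 0, 0]
    - [2, 0, 0, 0, 0]
    - [1.5, 0, 0, 0, 0]
    - [1, 0, 0, 0, 0]
    - [0.5, 0, 0, 0, 0]
    - [0.3, 0, 0, 0, 0]
    - [0.3, 0, 0, 0, 0]
    - [0.2, 0, 0, 0, 0]
    - [0, 0, 0, 0, 0]

```text
time: 21.3
eef_pos: [0.4932, -0.3247, 0.0876]
tcp_rot: [0.699, 0.11, -0.698, 0.11]
contact_force: [0.2, 0.2, -3.3]
opening: 0.187
```

Request:
drive_tool:
  steps:
    - [0.2, 0, 0, 0, 0]
    - [0.1, 0, 0, 0, 0]
    - [0.1, 0, 0, 0, 0]
    - [0, 0, 0, 0, 0]

```text
time: 21.7
eef_pos: [0.493, -0.3246, 0.0832]
tcp_rot: [-0.698, -0.11, 0.699, -0.11]
contact_force: [-0.2, -0.2, -3.4]
opening: 0.186
```

```bash
python3 -c "
from h import *
to([.4911,-.3234,.0959])"
```

```text
t 21.7 grasp [ 0.493  -0.3246  0.1019] yaw y-axis -72.1 xaxis [-0.  0. -1.] open 0.186 F [-0.2 -0.2 -3.4] q [-0.75  0.27  1.89 -0.    0.98  0.51]
delta tool cm [ 0.6  -0.17  0.15]
```

Request:
drive_tool:
  steps:
    - [0.2, 0, 0, 0, 0]
    - [0.1, 0, 0, 0, 0]
    - [0.1, 0, 0, 0, 0]
    - [0.1, 0, 0, 0, 0]
    - [0, 0, 0, 0, 0]

```text
time: 22.2
eef_pos: [0.493, -0.3245, 0.0781]
tcp_rot: [-0.698, -0.11, 0.699, -0.11]
contact_force: [0.3, 0.3, -2.8]
opening: 0.187
```

Request:
drive_tool:
  steps:
    - [0.1, 0, 0, 0, 0]
    - [0, 0, 0, 0, 0]

```text
time: 22.4
eef_pos: [0.4932, -0.3247, 0.0774]
tcp_rot: [0.699, 0.11, -0.698, 0.11]
contact_force: [1.2, -0.8, -2.7]
opening: 0.185
```

Request:
drive_tool:
  steps:
    - [0.1, 0, 0, 0, 0]
    - [0.1, 0, 0, 0, 0]
    - [0, 0, 0, 0, 0]

```text
time: 22.7
eef_pos: [0.4933, -0.3249, 0.0772]
tcp_rot: [-0.698, -0.11, 0.699, -0.11]
contact_force: [-4.1, 3.1, 6.6]
opening: 0.185
```

Request:
drive_tool:
  steps:
    - [0, 0, 0, 0, 0.6]
    - [0, 0, 0, 0, 0.6]
    - [0, 0, 0, 0, 0.6]
    - [-0.9, 0, 1.1, 0, 0.6]
    - [-1, 0, 1.1, 0, 0.6]
    - [0, 0, 0, 0, 0.6]
    - [0, 0, 0, 0, 0.6]

```text
time: 23.4
eef_pos: [0.4721, -0.332, 0.0953]
tcp_rot: [0.699, 0.109, -0.698, 0.11]
contact_force: [-1.0, 0.5, 0.6]
opening: 0.599
```

```bash
python3 -c "
from h import *
to([.4911,-.3234,.0959]);c=shot('wrist');im=c['frame'];cv2.imwrite('pics/w7.png',im[:,:,::-1])
s=readout.get_state();f=np.array([.952,.307,0])
for x in(0,.005,.105): print(proj(c,[*(np.array(s['eef_pos'])+f*x)[:2],.103]))"
```

```text
t 23.4 grasp [ 0.472 -0.332  0.114] yaw y-axis -72.2 xaxis [ 0.001 -0.001 -1.   ] open 0.599 F [-1.   0.5  0.6] q [-0.79  0.22  1.92  0.    1.    0.47]
delta tool cm [ 1.81 -0.24 -2.08]
(np.float64(315.949269685376), np.float64(260.7715187767664))
(np.float64(315.93033765904113), np.float64(252.33777024310538))
(np.float64(315.4552815624648), np.float64(40.71205268678531))
```

View pics/w7.png

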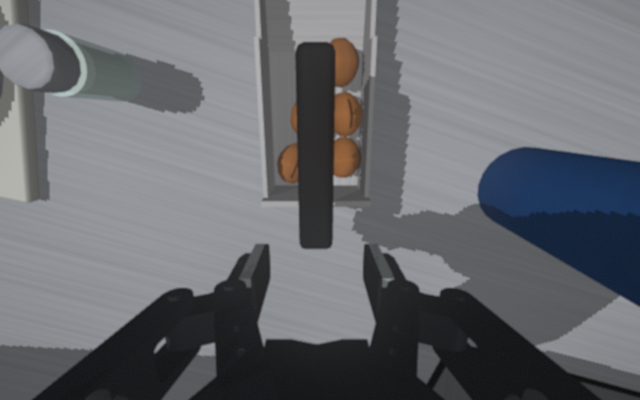

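The bar runs from (316,42) to (316,248), so about 5–6 mm of its rear end lies between the pads, and the nuts are all in. I close here.

Request:
drive_tool:
  steps:
    - [0, 0, -0.2, 0, 0.6]
    - [0, 0, 0, 0, 0]
    - [0, 0, 0, 0, 0]
    - [0, 0, 0, 0, 0]
    - [0, 0, 0, 0, 0]
    - [0, 0, 0, 0, 0]
    - [-0.3, 0, 0, 0, 0]
    - [-0.3, 0, 0, 0, 0]
    - [-0.3, 0, 0, 0, 0]
    - [0, 0, 0, 0, 0]
  force: 120

```text
time: 24.45
eef_pos: [0.4739, -0.3306, 0.1035]
tcp_rot: [-0.698, -0.11, 0.699, -0.11]
contact_force: [-0.7, 0.2, -2.1]
opening: 0.133
```

```bash
python3 -c "
from h import *
tilt(x0=.105)
c=shot('scene');print(c['frame'].shape);b=(c['frame'].max(2)<45)[225:262,205:255];print(np.argwhere(b).mean(0)+[225,205])"
```

```text
bar v 246 tilt 80.0 nutpx 3106 rows [ 54 191] tab [ 25.  38.  55.  74.  94. 114.]
t 24.5 grasp [ 0.4738 -0.3307  0.122 ] yaw y-axis -72.1 xaxis [-0.001  0.    -1.   ] open 0.134 F [-0.5  0.1 -3.1] q [-0.78  0.21  1.91 -0.    1.01  0.47]
delta tool cm [-0.02  0.   -0.01]
(400, 640, 3)
[227.42446043 236.56834532]
```

```bash
python3 -c "
from h import *
c=shot('wrist');im=c['frame'].max(2)
print(im[20:260:4,316].tolist())
g=cv2.imread('pics/w7.png').max(2);print(g[20:260:4,316].tolist())
for v in(60,140,190): print(v,im[v,230:400:3].tolist())
for u in (267,365): print(u,im[190:240:2,u].tolist(),g[180:220:2,u].tolist())
"
```

```text
[166, 166, 168, 166, 166, 168, 168, 171, 85, 48, 49, 52, 49, 50, 49, 49, 48, 48, 47, 46, 48, 47, 47, 48, 46, 46, 47, 47, 47, 45, 46, 47, 47, 47, 47, 47, 47, 47, 46, 47, 45, 47, 47, 47, 46, 46, 47, 46, 47, 46, 46, 47, 46, 47, 47, 47, 47, 42, 62, 152]
[161, 162, 163, 165, 160, 158, 43, 48, 49, 49, 49, 48, 47, 46, 48, 45, 46, 46, 46, 46, 45, 46, 45, 46, 45, 45, 45, 44, 46, 45, 45, 45, 47, 45, 46, 45, 48, 44, 46, 46, 47, 47, 49, 47, 47, 48, 48, 46, 48, 48, 50, 49, 49, 52, 50, 51, 51, 89, 156, 156]
60 [156, 158, 158, 158, 156, 156, 155, 153, 151, 156, 177, 112, 83, 85, 107, 108, 109, 110, 108, 109, 109, 109, 109, 45, 48, 53, 51, 50, 50, 51, 49, 51, 49, 50, 45, 102, 133, 130, 127, 118, 105, 127, 165, 166, 130, 111, 112, 166, 152, 101, 101, 101, 102, 101, 101, 146, 151]
140 [158, 156, 157, 160, 162, 163, 164, 164, 161, 159, 160, 179, 127, 85, 88, 111, 114, 113, 112, 112, 112, 110, 114, 56, 45, 47, 47, 47, 46, 47, 46, 46, 46, 43, 40, 116, 131, 139, 138, 136, 122, 106, 98, 89, 75, 76, 109, 107, 101, 102, 102, 103, 102, 102, 102, 102, 105]
190 [158, 157, 157, 158, 157, 156, 155, 155, 155, 157, 159, 166, 172, 97, 87, 96, 111, 110, 103, 103, 120, 113, 107, 69, 46, 47, 46, 45, 47, 46, 46, 46, 44, 42, 49, 166, 169, 171, 174, 170, 165, 169, 164, 112, 75, 97, 109, 101, 102, 103, 104, 102, 102, 102, 102, 103, 104]
267 [157, 157, 157, 162, 162, 163, 169, 165, 110, 104, 164, 170, 164, 155, 154, 154, 156, 157, 158, 157, 156, 153, 155, 157, 156] [108, 115, 116, 122, 124, 125, 133, 135, 138, 99, 106, 160, 165, 163, 158, 156, 156, 156, 153, 154]
365 [97, 98, 99, 100, 102, 102, 103, 103, 86, 87, 105, 107, 128, 156, 160, 161, 159, 155, 157, 157, 155, 153, 153, 155, 156] [96, 98, 99, 101, 102, 104, 105, 105, 101, 82, 87, 106, 106, 104, 101, 100, 99, 100, 99, 102]
```

```bash
cat >> h.py <<'E'
def tilt2(xr=.004,zr=-.022,L=.1):
    # bar front top edge; bar rear end xr ahead of grasp point, bar centre zr above it, when level
    s=readout.get_state();M=R.from_quat(s['tcp_rot']).as_matrix();g=np.array(s['eef_pos'])-M[:,0]*ctrl.grasp_offset
    c=shot('wrist');im=c['frame'];h=-M[:,2];piv=np.array([xr+.003,zr+.007])
    def pt(th,x,z): return g+h*(piv[0]+x*np.cos(th)+z*np.sin(th))+np.array([0,0,1])*(piv[1]+z*np.cos(th)-x*np.sin(th))
    v=np.argmax(im.max(2)[:,312:320].mean(1)<60);a=np.arange(-10,70,1.)
    tab=np.array([proj(c,pt(np.radians(t),L-.003,.004))[1] for t in a])
    nut=((im[:,:,0].astype(int)-im[:,:,2])>40)&(im.max(2)>50);nut[:,450:]=0;nut[:,:200]=0
    print('v',v,'tilt',a[np.argmin(abs(tab-v))],'tab',tab[10::10].round(),'nutpx',nut.sum(),np.where(nut.any(1))[0][[0,-1]] if nut.any() else '')
    to(g)
E
python3 -c "
from h import *
tilt2()"
```

```text
v 53 tilt 9.0 tab [ 44.  54.  68.  84. 101. 119. 137.] nutpx 3114 [ 54 191]
t 24.65 grasp [ 0.4738 -0.3307  0.1218] yaw y-axis -72.1 xaxis [-0.001  0.    -1.   ] open 0.135 F [-0.5 -0.1 -3.1] q [-0.78  0.21  1.91 -0.    1.01  0.47]
delta tool cm [-0.  0. -0.]
```

Request:
drive_tool:
  steps:
    - [-0.5, 0, 0, 0, 0]
    - [-0.5, 0, 0, 0, 0]
    - [0, 0, 0, 0, 0]

```text
time: 24.95
eef_pos: [0.4746, -0.3313, 0.1145]
tcp_rot: [0.699, 0.109, -0.698, 0.11]
contact_force: [0.8, 1.2, -2.8]
opening: 0.136
```

```bash
python3 -c "
from h import *
tilt2()"
```

```text
v 58 tilt 13.0 tab [ 44.  54.  68.  84. 101. 119. 137.] nutpx 3003 [ 65 195]
t 25.0 grasp [ 0.4744 -0.3311  0.1327] yaw y-axis -72.1 xaxis [ 0.001 -0.001 -1.   ] open 0.135 F [-0.3  0.8 -2.9] q [-0.78  0.2   1.91 -0.    1.03  0.47]
delta tool cm [-0.04  0.02 -0.01]
```

It pivots with this grip even at 120 N, with the nose still on the counter. I lower it level again and take a slightly bigger patch.

Request:
drive_tool:
  steps:
    - [0.5, 0, 0, 0, 0]
    - [0.5, 0, 0, 0, 0]
    - [0.5, 0, 0, 0, 0]
    - [0.3, 0, 0, 0, 0]
    - [0, 0, 0, 0, 0]

```text
time: 25.5
eef_pos: [0.474, -0.3308, 0.095]
tcp_rot: [-0.698, -0.11, 0.699, -0.11]
contact_force: [-0.5, 0.5, -0.3]
opening: 0.135
```

Request:
drive_tool:
  steps:
    - [0, 0, 0, 0, 0.5]
    - [0, 0, 0, 0, 0.5]
    - [0, 0, 0, 0, 0.5]
    - [0.5, 0, -0.5, 0, 0.5]
    - [0, 0, 0, 0, 0.5]

```text
time: 26.0
eef_pos: [0.4791, -0.3288, 0.0897]
tcp_rot: [-0.698, -0.11, 0.699, -0.11]
contact_force: [1.1, 0.3, -0.2]
opening: 0.495
```

```bash
python3 -c "
from h import *
tilt2(xr=-.001,zr=-.016)
c=shot('wrist');im=c['frame'].max(2)
for u in(308,316,324): print(im[210:270:3,u].tolist())
s=readout.get_state();f=np.array([.952,.307,0])
for x in(0,.005,.1): print(proj(c,[*(np.array(s['eef_pos'])+f*x)[:2],.103]))"
```

```text
v 62 tilt 9.0 tab [ 54.  63.  77.  92. 109. 127. 145.] nutpx 3480 [ 51 192]
t 26.05 grasp [ 0.479  -0.3289  0.1086] yaw y-axis -72.1 xaxis [-0.     0.001 -1.   ] open 0.495 F [0.2 0.2 0.5] q [-0.78  0.24  1.91  0.    0.99  0.48]
delta tool cm [ 0.01 -0.   -0.01]
[47, 49, 47, 48, 47, 48, 48, 48, 49, 48, 50, 50, 51, 49, 49, 46, 44, 43, 44, 73]
[48, 49, 47, 49, 48, 49, 48, 48, 49, 48, 49, 48, 50, 50, 50, 51, 45, 44, 45, 72]
[47, 49, 48, 47, 46, 50, 49, 48, 49, 49, 50, 48, 49, 49, 50, 51, 48, 46, 45, 74]
(np.float64(316.72141953880293), np.float64(266.2133940470751))
(np.float64(316.72465577701684), np.float64(257.5405575928801))
(np.float64(316.80160106837684), np.float64(51.333880649860106))
```

Request:
drive_tool:
  steps:
    - [0, 0, 0, 0, 0]
    - [0, 0, 0, 0, 0]
    - [0, 0, 0, 0, 0]
    - [0, 0, 0, 0, 0]
    - [-0.3, 0, 0, 0, 0]
    - [-0.3, 0, 0, 0, 0]
    - [-0.3, 0, 0, 0, 0]
    - [-0.3, 0, 0, 0, 0]
    - [0, 0, 0, 0, 0]
  force: 120

```text
time: 27.0
eef_pos: [0.4789, -0.3294, 0.1027]
tcp_rot: [0.699, 0.11, -0.698, 0.11]
contact_force: [0.3, 0.6, -3.0]
opening: 0.165
```

```bash
python3 -c "
from h import *
tilt2(xr=-.001,zr=-.016)"
```

```text
v 63 tilt 10.0 tab [ 54.  63.  77.  92. 109. 127. 145.] nutpx 3403 [ 54 193]
t 27.05 grasp [ 0.4789 -0.3293  0.1212] yaw y-axis -72.1 xaxis [ 0. -0. -1.] open 0.16 F [ 0.3  0.4 -2.7] q [-0.78  0.22  1.91 -0.    1.01  0.48]
delta tool cm [-0.02  0.01 -0.  ]
```

Request:
drive_tool:
  steps:
    - [-0.5, 0, 0, 0, 0]
    - [-0.8, 0, 0, 0, 0]
    - [-0.7, 0, 0, 0, 0]
    - [0, 0, 0, 0, 0]

```text
time: 27.45
eef_pos: [0.4798, -0.3301, 0.1244]
tcp_rot: [0.699, 0.109, -0.698, 0.111]
contact_force: [-0.1, 0.6, -2.9]
opening: 0.165
```

```bash
python3 -c "
from h import *
tilt2(xr=-.001,zr=-.016)"
```

```text
v 63 tilt 10.0 tab [ 54.  63.  77.  92. 109. 127. 145.] nutpx 3439 [ 54 193]
t 27.5 grasp [ 0.4794 -0.3297  0.1423] yaw y-axis -72.1 xaxis [ 0.002 -0.002 -1.   ] open 0.161 F [ 0.2  0.5 -3.2] q [-0.78  0.19  1.9  -0.    1.05  0.48]
delta tool cm [-0.08  0.04 -0.03]
```

It's rigid at 120 N with this patch. Back to the funnel, gently.

Request:
drive_tool:
  steps:
    - [-0.7, 0, 0, 0, 0]
    - [-1.4, 0, 0, 0, 0]
    - [-2.1, 0, 0, 0, 0]
    - [-2.8, 0, 0, 0, 0]
    - [-3.2, 0, 0, 0, 0]
    - [-3.2, 0, 0, 0, 0]
    - [-2.8, 0, 0, 0, 0]
    - [-2.3, -0.5, -0.2, 0, 0]
    - [-1.7, -1, -0.4, 0, 0]
    - [-1, -1.6, -0.6, 0, 0]

```text
time: 28.5
eef_pos: [0.481, -0.2964, 0.3374]
tcp_rot: [0.699, 0.108, -0.698, 0.111]
contact_force: [-0.2, 0.2, -2.3]
opening: 0.164
```

Request:
drive_tool:
  steps:
    - [-0.4, -2.2, -0.9, 0, 0]
    - [0, -2.8, -1.1, 0, 0]
    - [0, -3.3, -1.3, 0, 0]
    - [0, -3.5, -1.4, 0, 0]
    - [0, -3.5, -1.4, 0, 0]
    - [0, -3.5, -1.4, 0, 0]
    - [0, -3.5, -1.4, 0, 0]
    - [0, -3.5, -1.4, 0, 0]
    - [0, -3.5, -1.4, 0, 0]
    - [0, -3.5, -1.4, 0, 0]

```text
time: 29.5
eef_pos: [0.5037, 0.0587, 0.3383]
tcp_rot: [-0.698, -0.11, 0.699, -0.11]
contact_force: [-0.1, -0.8, -4.2]
opening: 0.164
```

Request:
drive_tool:
  steps:
    - [0, -3.5, -1.4, 0, 0]
    - [0, -3.4, -1.4, 0, 0]
    - [0, -3, -1.2, 0, 0]
    - [0, -2.4, -1, 0, 0]
    - [0, -1.8, -0.7, 0, 0]
    - [0, -1, -0.4, 0, 0]
    - [0, -0.5, -0.2, 0, 0]
    - [0, 0, 0, 0, 0]

```text
time: 30.3
eef_pos: [0.5165, 0.2244, 0.3382]
tcp_rot: [-0.698, -0.11, 0.699, -0.11]
contact_force: [0.6, -0.6, -3.6]
opening: 0.164
```

```bash
python3 -c "
from h import *
tilt2(xr=-.001,zr=-.016);to([.518,.220,.36])"
```

```text
v 63 tilt 10.0 tab [ 54.  63.  76.  92. 109. 127. 145.] nutpx 2326 [ 59 194]
t 30.35 grasp [0.5167 0.2238 0.3569] yaw y-axis -72.1 xaxis [-0.    -0.001 -1.   ] open 0.16 F [ 0.  -0.1 -3.5] q [ 0.23 -0.02  1.73 -0.    1.44  1.49]
delta tool cm [ 0.01 -0.06 -0.  ]
t 30.35 grasp [0.5167 0.2238 0.3569] yaw y-axis -72.1 xaxis [-0.    -0.001 -1.   ] open 0.16 F [ 0.  -0.1 -3.5] q [ 0.23 -0.02  1.73 -0.    1.44  1.49]
delta tool cm [-0.31  0.4  -0.01]
```

Request:
drive_tool:
  steps:
    - [0, 0.3, 0, -3, 0]
    - [0, 0, 0, -6, 0]
    - [0, 0, 0, -8, 0]
    - [0, 0, 0, -8, 0]
    - [0, 0, 0, -8, 0]
    - [0, 0, 0, -8, 0]
    - [0, 0, 0, -8, 0]
    - [0, 0, 0, -8, 0]
    - [0, 0, 0, -7, 0]
    - [0, 0, 0, -5, 0]

```text
time: 31.35
eef_pos: [0.5181, 0.22, 0.3385]
tcp_rot: [-0.513, -0.486, 0.513, -0.487]
contact_force: [-0.0, -0.3, -2.8]
opening: 0.166
```

Request:
drive_tool:
  steps:
    - [0, 0, 0, -3, 0]
    - [0, 0, 0, 0, 0]
    - [0, 0, 0, 0, 0]

```text
time: 31.65
eef_pos: [0.518, 0.2205, 0.3385]
tcp_rot: [0.501, 0.499, -0.501, 0.499]
contact_force: [-0.3, -0.1, -3.2]
opening: 0.162
```

Request:
drive_tool:
  steps:
    - [0, 0, 0, 0, 0]
  force: 60

```text
time: 31.75
eef_pos: [0.518, 0.2208, 0.3384]
tcp_rot: [0.501, 0.499, -0.501, 0.499]
contact_force: [-0.3, -0.3, -3.0]
opening: 0.164
```

```bash
python3 -c "
from h import *
tilt2(xr=-.001,zr=-.016)"
```

```text
v 63 tilt 9.0 tab [ 55.  65.  78.  93. 110. 127. 145.] nutpx 2705 [ 59 194]
t 31.8 grasp [0.5179 0.221  0.3571] yaw y-axis -0.2 xaxis [ 0. -0. -1.] open 0.159 F [-0.7  1.1 -3.1] q [ 0.22 -0.02  1.73 -0.    1.44  0.23]
delta tool cm [-0.    0.    0.02]
```

Still rigid at 60 N, so I ease to 20 N.

Request:
drive_tool:
  steps:
    - [0, 0, 0, 0, 0]
    - [0, 0, 0, 0, 0]
  force: 20

```text
time: 32.0
eef_pos: [0.5178, 0.2213, 0.3383]
tcp_rot: [-0.501, -0.499, 0.501, -0.499]
contact_force: [-0.1, 0.6, -3.1]
opening: 0.161
```

```bash
python3 -c "
from h import *
tilt2(xr=-.001,zr=-.016)"
```

```text
v 63 tilt 9.0 tab [ 55.  65.  78.  93. 110. 127. 145.] nutpx 2692 [ 59 194]
t 32.05 grasp [0.5178 0.2213 0.357 ] yaw y-axis -0.1 xaxis [ 0. -0. -1.] open 0.161 F [-1.2  1.2 -3. ] q [ 0.22 -0.02  1.73 -0.    1.44  0.23]
delta tool cm [ 0. -0.  0.]
```

Request:
drive_tool:
  steps:
    - [-5, 0, 0, 0, 0]
    - [-3.5, 0, 0, 0, 0]
    - [-2, 0, 0, 0, 0]
    - [-1, 0, 0, 0, 0]
    - [0.5, 0, 0, 0, 0]
    - [1.5, 0, 0, 0, 0]
    - [2.5, 0, 0, 0, 0]
    - [3.5, 0, 0, 0, 0]
    - [3.5, 0, 0, 0, 0]
    - [0, 0, 0, 0, 0]
  force: 20

```text
time: 33.05
eef_pos: [0.5135, 0.2201, 0.3272]
tcp_rot: [-0.495, -0.503, 0.506, -0.496]
contact_force: [-0.4, -0.6, -4.6]
opening: 0.158
```

```bash
python3 -c "
from h import *
tilt2(xr=-.001,zr=-.016)"
```

```text
v 63 tilt 9.0 tab [ 55.  64.  77.  93. 109. 127. 145.] nutpx 2155 [ 61 196]
t 33.1 grasp [0.5154 0.2207 0.3504] yaw y-axis -0.1 xaxis [-0.012 -0.003 -1.   ] open 0.162 F [-0.6 -0.1 -1.7] q [ 0.22 -0.02  1.74 -0.    1.44  0.23]
delta tool cm [ 0.45 -0.15  0.05]
```

Request:
drive_tool:
  steps:
    - [0, 0, 0, 0, 0.13]
    - [0, 0, 0, 0, 0.15]
    - [0, 0, 0, 0, 0.155]
  force: 20

```text
time: 33.4
eef_pos: [0.5186, 0.2215, 0.3408]
tcp_rot: [0.502, 0.499, -0.499, 0.5]
contact_force: [1.1, -0.0, -2.4]
opening: 0.162
```

```bash
python3 -c "
from h import *
tilt2(xr=-.001,zr=-.016)"
```

```text
v 63 tilt 9.0 tab [ 55.  65.  78.  93. 110. 127. 145.] nutpx 2259 [ 58 195]
t 33.45 grasp [0.5184 0.2214 0.3591] yaw y-axis -0.1 xaxis [ 0.003  0.001 -1.   ] open 0.165 F [ 0.4  0.2 -3.2] q [ 0.22 -0.03  1.72 -0.    1.44  0.23]
delta tool cm [-0.03  0.01 -0.01]
```

Request:
drive_tool:
  steps:
    - [0, 0, 0, 0, 0.158]
    - [0, 0, 0, 0, 0.16]

```text
time: 33.65
eef_pos: [0.518, 0.2213, 0.3389]
tcp_rot: [0.501, 0.499, -0.5, 0.5]
contact_force: [0.3, 0.0, -3.6]
opening: 0.163
```

```bash
python3 -c "
from h import *
tilt2(xr=-.001,zr=-.016)"
```

```text
v 63 tilt 9.0 tab [ 55.  65.  78.  93. 110. 127. 145.] nutpx 2243 [ 58 195]
t 33.7 grasp [0.5179 0.2213 0.3574] yaw y-axis -0.1 xaxis [ 0.001  0.    -1.   ] open 0.167 F [-0.4 -0.5 -3.6] q [ 0.22 -0.02  1.73  0.    1.44  0.23]
delta tool cm [-0.02  0.   -0.  ]
```

Request:
drive_tool:
  steps:
    - [0, 0, 0, 0, 0.163]
    - [0, 0, 0, 0, 0.166]

```text
time: 33.9
eef_pos: [0.5178, 0.2213, 0.3383]
tcp_rot: [-0.501, -0.499, 0.501, -0.499]
contact_force: [0.1, 0.3, -4.0]
opening: 0.173
```

```bash
python3 -c "
from h import *
tilt2(xr=-.001,zr=-.016)"
```

```text
v 63 tilt 9.0 tab [ 55.  65.  78.  93. 110. 127. 145.] nutpx 2250 [ 58 195]
t 33.95 grasp [0.5178 0.2213 0.357 ] yaw y-axis -0.1 xaxis [-0. -0. -1.] open 0.173 F [ 0.2 -0.3 -3.5] q [ 0.22 -0.02  1.73  0.    1.44  0.23]
delta tool cm [-0. -0.  0.]
```

Request:
drive_tool:
  steps:
    - [0, 0, 0, 0, 0.169]

```text
time: 34.05
eef_pos: [0.5178, 0.2213, 0.3383]
tcp_rot: [-0.501, -0.499, 0.501, -0.499]
contact_force: [-0.1, -0.2, -2.7]
opening: 0.174
```

```bash
python3 -c "
from h import *
tilt2(xr=-.001,zr=-.016)"
```

```text
v 63 tilt 9.0 tab [ 55.  65.  78.  93. 110. 127. 145.] nutpx 2254 [ 58 195]
t 34.1 grasp [0.5178 0.2213 0.357 ] yaw y-axis -0.1 xaxis [-0. -0. -1.] open 0.17 F [ 0.5  0.3 -2.8] q [ 0.22 -0.02  1.73 -0.    1.44  0.23]
delta tool cm [-0.  0. -0.]
```

The opening now follows the command, so the grip force really is falling. I continue in small steps.

Request:
drive_tool:
  steps:
    - [0, 0, 0, 0, 0.173]
    - [0, 0, 0, 0, 0.173]

```text
time: 34.3
eef_pos: [0.5178, 0.2213, 0.3383]
tcp_rot: [-0.501, -0.499, 0.501, -0.499]
contact_force: [0.3, -1.1, -3.8]
opening: 0.179
```

```bash
python3 -c "
from h import *
tilt2(xr=-.001,zr=-.016)"
```

```text
v 63 tilt 9.0 tab [ 55.  65.  78.  93. 110. 127. 145.] nutpx 2254 [ 58 195]
t 34.35 grasp [0.5178 0.2213 0.357 ] yaw y-axis -0.1 xaxis [-0. -0. -1.] open 0.178 F [ 0.1  0.3 -3.1] q [ 0.22 -0.02  1.73  0.    1.44  0.23]
delta tool cm [0. 0. 0.]
```

Request:
drive_tool:
  steps:
    - [0, 0, 0, 0, 0.177]
    - [0, 0, 0, 0, 0.177]

```text
time: 34.55
eef_pos: [0.5178, 0.2213, 0.3383]
tcp_rot: [0.501, 0.499, -0.501, 0.499]
contact_force: [-0.7, -1.5, -2.1]
opening: 0.182
```

```bash
python3 -c "
from h import *
tilt2(xr=-.001,zr=-.016)"
```

```text
v 63 tilt 9.0 tab [ 55.  65.  78.  93. 110. 127. 145.] nutpx 2254 [ 58 195]
t 34.6 grasp [0.5178 0.2213 0.357 ] yaw y-axis -0.1 xaxis [ 0.  0. -1.] open 0.182 F [ 0.2  0.2 -3.3] q [ 0.22 -0.02  1.73  0.    1.44  0.23]
delta tool cm [ 0. -0. -0.]
```

Request:
drive_tool:
  steps:
    - [0, 0, 0, 0, 0.181]
    - [0, 0, 0, 0, 0.181]

```text
time: 34.8
eef_pos: [0.5178, 0.2213, 0.3383]
tcp_rot: [-0.501, -0.499, 0.501, -0.499]
contact_force: [0.5, 0.1, -2.8]
opening: 0.184
```

```bash
python3 -c "
from h import *
tilt2(xr=-.001,zr=-.016)"
```

```text
v 63 tilt 9.0 tab [ 55.  65.  78.  93. 110. 127. 145.] nutpx 2260 [ 58 195]
t 34.85 grasp [0.5178 0.2213 0.357 ] yaw y-axis -0.1 xaxis [-0.  0. -1.] open 0.185 F [-0.4 -0.5 -3. ] q [ 0.22 -0.02  1.73  0.    1.44  0.23]
delta tool cm [ 0. -0. -0.]
```

Request:
drive_tool:
  steps:
    - [0, 0, 0, 0, 0.184]

```text
time: 34.95
eef_pos: [0.5178, 0.2213, 0.3384]
tcp_rot: [0.501, 0.499, -0.501, 0.499]
contact_force: [-0.8, -0.5, -3.2]
opening: 0.188
```

```bash
python3 -c "
from h import *
tilt2(xr=-.001,zr=-.016)"
```

```text
v 63 tilt 9.0 tab [ 55.  65.  78.  93. 110. 127. 145.] nutpx 2254 [ 58 195]
t 35.0 grasp [0.5178 0.2213 0.357 ] yaw y-axis -0.1 xaxis [-0. -0. -1.] open 0.184 F [-0.1 -0.5 -3.8] q [ 0.22 -0.02  1.73 -0.    1.44  0.23]
delta tool cm [-0.01  0.   -0.  ]
```

Request:
drive_tool:
  steps:
    - [0, 0, 0, 0, 0.187]
    - [0, 0, 0, 0, 0.187]

```text
time: 35.2
eef_pos: [0.5178, 0.2213, 0.3383]
tcp_rot: [-0.501, -0.499, 0.501, -0.499]
contact_force: [-0.2, 0.0, -3.4]
opening: 0.187
```

```bash
python3 -c "
from h import *
tilt2(xr=-.001,zr=-.016)"|head -1
```

```text
v 63 tilt 9.0 tab [ 55.  65.  78.  93. 110. 127. 145.] nutpx 2251 [ 58 195]
```

Request:
drive_tool:
  steps:
    - [0, 0, 0, 0, 0.19]
    - [0, 0, 0, 0, 0.17]

```text
time: 35.45
eef_pos: [0.5178, 0.2213, 0.3383]
tcp_rot: [-0.501, -0.499, 0.501, -0.499]
contact_force: [-0.7, 1.3, -3.4]
opening: 0.193
```

```bash
python3 -c "
from h import *
tilt2(xr=-.001,zr=-.016)"|head -1
```

```text
v 63 tilt 9.0 tab [ 55.  65.  78.  93. 110. 127. 145.] nutpx 2259 [ 58 195]
```

Request:
drive_tool:
  steps:
    - [0, 0, 0, 0, 0.193]
    - [0, 0, 0, 0, 0.17]

```text
time: 35.7
eef_pos: [0.5178, 0.2213, 0.3383]
tcp_rot: [0.501, 0.499, -0.501, 0.499]
contact_force: [-0.1, -0.8, -3.0]
opening: 0.193
```

```bash
python3 -c "
from h import *
tilt2(xr=-.001,zr=-.016)"|head -1
```

```text
v 63 tilt 9.0 tab [ 55.  65.  78.  93. 110. 127. 145.] nutpx 2256 [ 58 195]
```

Request:
drive_tool:
  steps:
    - [0, 0, 0, 0, 0.197]
    - [0, 0, 0, 0, 0.18]

```text
time: 35.95
eef_pos: [0.5178, 0.2213, 0.3383]
tcp_rot: [0.501, 0.499, -0.501, 0.499]
contact_force: [0.7, -0.9, -3.7]
opening: 0.201
```

```bash
python3 -c "
from h import *
tilt2(xr=-.001,zr=-.016)"|head -1
```

```text
v 63 tilt 9.0 tab [ 55.  65.  78.  93. 110. 127. 145.] nutpx 2257 [ 58 195]
```

Request:
drive_tool:
  steps:
    - [0, 0, 0, 0, 0.2]
    - [0, 0, 0, 0, 0.18]

```text
time: 36.2
eef_pos: [0.5178, 0.2213, 0.3383]
tcp_rot: [0.501, 0.499, -0.501, 0.499]
contact_force: [0.3, -0.3, -2.5]
opening: 0.197
```

```bash
python3 -c "
from h import *
tilt2(xr=-.001,zr=-.016)"|head -1
```

```text
v 63 tilt 9.0 tab [ 55.  65.  78.  93. 110. 127. 145.] nutpx 2257 [ 58 195]
```

Request:
drive_tool:
  steps:
    - [0, 0, 0, 0, 0.203]
    - [0, 0, 0, 0, 0.18]

```text
time: 36.45
eef_pos: [0.5178, 0.2213, 0.3384]
tcp_rot: [-0.501, -0.499, 0.501, -0.499]
contact_force: [-0.3, -0.5, -2.2]
opening: 0.203
```

```bash
python3 -c "
from h import *
tilt2(xr=-.001,zr=-.016)"|head -1
```

```text
v 66 tilt 11.0 tab [ 55.  65.  78.  93. 110. 127. 145.] nutpx 2125 [ 69 201]
```

It has started to pivot. I repeat the pulses.

Request:
drive_tool:
  steps:
    - [0, 0, 0, 0, 0.203]
    - [0, 0, 0, 0, 0.18]

```text
time: 36.7
eef_pos: [0.5178, 0.2213, 0.3383]
tcp_rot: [-0.501, -0.499, 0.501, -0.499]
contact_force: [0.4, 0.8, -2.4]
opening: 0.207
```

```bash
python3 -c "
from h import *
tilt2(xr=-.001,zr=-.016)"|head -1
```

```text
v 69 tilt 14.0 tab [ 55.  65.  78.  93. 110. 127. 145.] nutpx 2076 [ 75 204]
```

Request:
drive_tool:
  steps:
    - [0, 0, 0, 0, 0.204]
    - [0, 0, 0, 0, 0.18]

```text
time: 36.95
eef_pos: [0.5178, 0.2212, 0.3383]
tcp_rot: [-0.501, -0.499, 0.501, -0.499]
contact_force: [-0.7, 0.5, -3.0]
opening: 0.201
```

```bash
python3 -c "
from h import *
tilt2(xr=-.001,zr=-.016)"|head -1
```

```text
v 71 tilt 15.0 tab [ 55.  65.  78.  93. 110. 127. 145.] nutpx 2037 [ 81 208]
```

Request:
drive_tool:
  steps:
    - [0, 0, 0, 0, 0.204]
    - [0, 0, 0, 0, 0.204]
    - [0, 0, 0, 0, 0.204]
    - [0, 0, 0, 0, 0.18]

```text
time: 37.4
eef_pos: [0.5178, 0.2213, 0.3383]
tcp_rot: [-0.501, -0.499, 0.501, -0.499]
contact_force: [0.5, -0.0, -2.9]
opening: 0.2
```

```bash
python3 -c "
from h import *
tilt2(xr=-.001,zr=-.016)"|head -1
```

```text
v 80 tilt 22.0 tab [ 55.  65.  78.  93. 110. 127. 145.] nutpx 1790 [ 95 214]
```

Request:
drive_tool:
  steps:
    - [0, 0, 0, 0, 0.204]
    - [0, 0, 0, 0, 0.204]
    - [0, 0, 0, 0, 0.204]
    - [0, 0, 0, 0, 0.18]

```text
time: 37.85
eef_pos: [0.5179, 0.2213, 0.3384]
tcp_rot: [0.501, 0.499, -0.501, 0.499]
contact_force: [-0.7, -0.2, -2.5]
opening: 0.204
```

```bash
python3 -c "
from h import *
tilt2(xr=-.001,zr=-.016)"|head -1
```

```text
v 87 tilt 26.0 tab [ 55.  65.  78.  93. 110. 127. 145.] nutpx 2331 [11 80]
```

Request:
drive_tool:
  steps:
    - [0, 0, 0, 0, 0.204]
    - [0, 0, 0, 0, 0.204]
    - [0, 0, 0, 0, 0.204]
    - [0, 0, 0, 0, 0.204]
    - [0, 0, 0, 0, 0.18]

```text
time: 38.4
eef_pos: [0.5178, 0.2213, 0.3383]
tcp_rot: [0.501, 0.499, -0.501, 0.499]
contact_force: [-0.3, -0.2, -2.6]
opening: 0.203
```

```bash
cat > chk.py <<'E'
from h import *
tilt2(xr=-.001,zr=-.016)
def nuts(c,box):
    u0,v0,u1,v1=box; im=c['frame'][v0:v1,u0:u1].astype(int)
    m=((im[:,:,0]-im[:,:,2])>25).astype(np.uint8)
    n,l,s,ce=cv2.connectedComponentsWithStats(m)
    return [(s[i,4],(ce[i]+[u0,v0]).round().tolist()) for i in range(1,n) if s[i,4]>5]
s=shot('scene'); print('scene',nuts(s,(330,50,415,175)))
for n,p in(('rim',[.518,.324,.162]),('jar bottom',[.518,.324,.0]),('lip18',[.518,.345,.21])): print(n,np.round(proj(s,p)))
w=shot('wrist');print('wrist',nuts(w,(200,0,450,230)))
E
python3 chk.py
```

```text
v 87 tilt 26.0 tab [ 55.  65.  78.  93. 110. 127. 145.] nutpx 0 
t 38.45 grasp [0.5178 0.2213 0.357 ] yaw y-axis -0.1 xaxis [ 0.  0. -1.] open 0.205 F [ 0.1 -0.4 -2. ] q [ 0.22 -0.02  1.73  0.    1.44  0.23]
delta tool cm [ 0. -0.  0.]
scene [(np.int32(736), [342.0, 65.0]), (np.int32(8), [414.0, 134.0])]
rim [379. 116.]
jar bottom [376. 157.]
lip18 [384. 101.]
wrist []
```

```bash
python3 -c "
from h import *
s=shot('scene')['frame'];t=shot('top')['frame'];w=shot('wrist')['frame']
a=cv2.resize(s[70:190,310:450],(466,400),interpolation=cv2.INTER_CUBIC);b=cv2.resize(w,(334,209));d=cv2.resize(t[150:290,80:300],(334,191))
cv2.imwrite('pics/f8.png',np.hstack([a,np.vstack([b,d])])[:,:,::-1])"
```

```text
(no output)
```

View pics/f8.png

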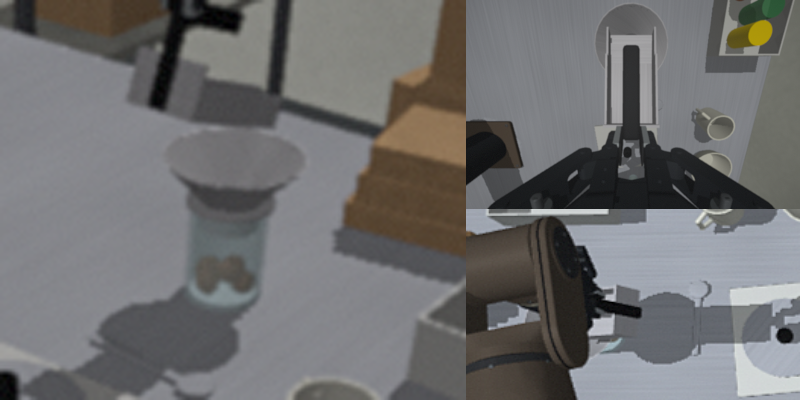

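The jar at (225,270) now holds the pile of nuts, the scoop is empty in the wrist view, and the funnel stands straight. Now I carry the scoop back.

Request:
drive_tool:
  steps:
    - [0, 0, 0, 0, 0]
    - [0, 0, 0, 0, 0]
    - [-1, 0, 0, 4, 0]
    - [-1, 0, 0, 8, 0]
    - [0, 0, 0, 8, 0]
    - [0, 0, 0, 8, 0]
    - [0, 0, 0, 8, 0]
    - [0, 0, 0, 8, 0]
    - [0, 0, 0, 8, 0]
    - [0, 0, 0, 8, 0]
  force: 120

```text
time: 39.7
eef_pos: [0.5178, 0.2213, 0.3583]
tcp_rot: [-0.684, -0.18, 0.684, -0.18]
contact_force: [0.8, -0.2, -2.8]
opening: 0.162
```

Request:
drive_tool:
  steps:
    - [0, 0.5, 0.2, 8, 0]
    - [0, 2, 0.8, 4, 0]
    - [0, 3.5, 1.4, 0, 0]
    - [0, 4.3, 1.7, 0, 0]
    - [0, 4.3, 1.7, 0, 0]
    - [0, 4.3, 1.7, 0, 0]
    - [0, 4.3, 1.7, 0, 0]
    - [0, 4.3, 1.7, 0, 0]
    - [0, 4.3, 1.7, 0, 0]
    - [0, 4.3, 1.7, 0, 0]

```text
time: 40.7
eef_pos: [0.4946, -0.168, 0.3586]
tcp_rot: [0.699, 0.11, -0.698, 0.11]
contact_force: [1.1, -0.4, -1.7]
opening: 0.16
```

Request:
drive_tool:
  steps:
    - [0, 4.3, 1.7, 0, 0]
    - [0, 4, 1.7, 0, 0]
    - [0, 3.2, 1.3, 0, 0]
    - [0.5, 2.1, 0.9, 0, 0]
    - [1.5, 1.3, 0.5, 0, 0]
    - [2.5, 0.5, 0.2, 0, 0]
    - [3, 0, 0, 0, 0]
    - [3, 0, 0, 0, 0]
    - [2, 0, 0, 0, 0]
    - [0, 0, 0, 0, 0]

```text
time: 41.7
eef_pos: [0.4805, -0.3295, 0.2278]
tcp_rot: [-0.696, -0.113, 0.701, -0.107]
contact_force: [1.0, 0.5, -3.3]
opening: 0.163
```

```bash
python3 -c "
from h import *
tilt2(xr=-.001,zr=-.016);to([.479,-.329,.109])"
```

```text
v 88 tilt 28.0 tab [ 54.  63.  76.  92. 108. 126. 144.] nutpx 0 
t 41.75 grasp [ 0.4816 -0.3306  0.2493] yaw y-axis -72.1 xaxis [-0.004  0.004 -1.   ] open 0.166 F [ 1.1  0.4 -2.9] q [-0.78  0.09  1.8   0.    1.25  0.48]
delta tool cm [ 0.28 -0.12  0.06]
t 41.75 grasp [ 0.4816 -0.3306  0.2493] yaw y-axis -72.1 xaxis [-0.004  0.004 -1.   ] open 0.166 F [ 1.1  0.4 -2.9] q [-0.78  0.09  1.8   0.    1.25  0.48]
delta tool cm [14.03 -0.17  0.17]
```

Request:
drive_tool:
  steps:
    - [1, 0, 0, 0, 0]
    - [2, 0, 0, 0, 0]
    - [2.5, 0, 0, 0, 0]
    - [2, 0, 0, 0, 0]
    - [1, 0, 0, 0, 0]
    - [0, 0, 0, 0, 0.17]
    - [0, 0, 0, 0, 0.18]
    - [0, 0, 0, 0, 0.192]
    - [0, 0, 0, 0, 0.18]
  force: 20

```text
time: 42.65
eef_pos: [0.4831, -0.3328, 0.1499]
tcp_rot: [0.699, 0.109, -0.698, 0.111]
contact_force: [0.6, 0.2, -3.5]
opening: 0.192
```

Request:
drive_tool:
  steps:
    - [0.5, 0, 0, 0, 0.18]
    - [0.5, 0, 0, 0, 0.18]
    - [0.4, 0, 0, 0, 0.18]
    - [0.3, 0, 0, 0, 0.18]
    - [0.3, 0, 0, 0, 0.18]
    - [0.3, 0, 0, 0, 0.18]
    - [0, 0, 0, 0, 0.18]

```text
time: 43.35
eef_pos: [0.4821, -0.3348, 0.1286]
tcp_rot: [-0.698, -0.108, 0.699, -0.112]
contact_force: [-7.4, -1.3, 10.5]
opening: 0.192
```

```bash
python3 -c "
from h import *
tilt2(xr=-.001,zr=-.016)"
```

```text
v 82 tilt 24.0 tab [ 54.  63.  76.  92. 109. 126. 144.] nutpx 0 
t 43.4 grasp [ 0.4822 -0.3347  0.1473] yaw y-axis -72.1 xaxis [ 0.    -0.005 -1.   ] open 0.191 F [-7.8 -1.5  9.2] q [-0.78  0.2   1.88 -0.    1.06  0.48]
delta tool cm [0.01 0.   0.01]
```

The nose has touched and the scoop is rotating back. I loosen slightly and keep lowering.

Request:
drive_tool:
  steps:
    - [0, 0, 0, 0, 0.198]
    - [0, 0, 0, 0, 0.2]
    - [0.3, 0, 0, 0, 0.2]
    - [0.3, 0, 0, 0, 0.2]
    - [0.3, 0, 0, 0, 0.2]
    - [0.3, 0, 0, 0, 0.2]
    - [0.3, 0, 0, 0, 0.2]
    - [0, 0, 0, 0, 0.2]

```text
time: 44.2
eef_pos: [0.4822, -0.3317, 0.1093]
tcp_rot: [-0.698, -0.11, 0.699, -0.109]
contact_force: [-1.7, -1.9, 2.0]
opening: 0.205
```

```bash
python3 -c "
from h import *
tilt2(xr=-.001,zr=-.016)"
```

```text
v 73 tilt 18.0 tab [ 54.  63.  77.  92. 109. 127. 145.] nutpx 0 
t 44.25 grasp [ 0.4824 -0.3318  0.1283] yaw y-axis -72.1 xaxis [ 0.     0.001 -1.   ] open 0.203 F [-2.3 -0.8  1.1] q [-0.78  0.22  1.89  0.    1.03  0.48]
delta tool cm [ 0.03 -0.01  0.02]
```

Request:
drive_tool:
  steps:
    - [0.3, 0, 0, 0, 0.2]
    - [0.3, 0, 0, 0, 0.2]
    - [0.3, 0, 0, 0, 0.2]
    - [0.3, 0, 0, 0, 0.2]
    - [0.2, 0, 0, 0, 0.2]
    - [0, 0, 0, 0, 0.2]

```text
time: 44.85
eef_pos: [0.4824, -0.3318, 0.0958]
tcp_rot: [0.699, 0.11, -0.698, 0.109]
contact_force: [-1.7, 0.9, 0.6]
opening: 0.199
```

Request:
drive_tool:
  steps:
    - [0.2, 0, 0, 0, 0.2]
    - [0.1, 0, 0, 0, 0.2]
    - [0.1, 0, 0, 0, 0.2]
    - [0, 0, 0, 0, 0.2]

```text
time: 45.25
eef_pos: [0.4822, -0.3328, 0.0933]
tcp_rot: [-0.698, -0.11, 0.699, -0.11]
contact_force: [-4.5, -1.4, 5.5]
opening: 0.198
```

```bash
python3 -c "
from h import *
tilt2(xr=-.001,zr=-.016)"
```

```text
v 67 tilt 13.0 tab [ 54.  63.  76.  92. 109. 127. 145.] nutpx 0 
t 45.3 grasp [ 0.4823 -0.3328  0.112 ] yaw y-axis -72.1 xaxis [-0.    -0.001 -1.   ] open 0.198 F [-4.  -1.2  4.6] q [-0.78  0.24  1.9  -0.    1.    0.48]
delta tool cm [ 0.01 -0.    0.  ]
```

Request:
drive_tool:
  steps:
    - [0, 0, 0, 0, 0.203]
    - [0.2, 0, 0, 0, 0.203]
    - [0.2, 0, 0, 0, 0.203]
    - [0.1, 0, 0, 0, 0.203]
    - [0, 0, 0, 0, 0.203]

```text
time: 45.8
eef_pos: [0.4825, -0.3327, 0.0904]
tcp_rot: [-0.698, -0.11, 0.699, -0.11]
contact_force: [-8.9, 1.8, 15.9]
opening: 0.207
```

```bash
python3 -c "
from h import *
tilt2(xr=-.001,zr=-.016)"
```

```text
v 66 tilt 12.0 tab [ 54.  63.  76.  92. 109. 127. 145.] nutpx 0 
t 45.85 grasp [ 0.4825 -0.3327  0.1091] yaw y-axis -72.1 xaxis [-0.001 -0.001 -1.   ] open 0.205 F [-8.8  1.6 15.4] q [-0.78  0.25  1.9  -0.    0.99  0.48]
delta tool cm [-0.  0.  0.]
```

Request:
drive_tool:
  steps:
    - [-0.1, 0, 0, 0, 0.203]
    - [0, 0, 0, 0, 0.21]
    - [0, 0, 0, 0, 0.215]
    - [0, 0, 0, 0, 0.22]
    - [0, 0, 0, 0, 0.23]
    - [0, 0, 0, 0, 0.25]

```text
time: 46.45
eef_pos: [0.4822, -0.3315, 0.0875]
tcp_rot: [-0.698, -0.11, 0.699, -0.109]
contact_force: [0.2, -0.0, -0.6]
opening: 0.25
```

```bash
python3 -c "
from h import *
tilt2(xr=-.001,zr=-.016)"
```

```text
v 65 tilt 12.0 tab [ 54.  63.  76.  92. 109. 127. 145.] nutpx 0 
t 46.5 grasp [ 0.4822 -0.3315  0.1063] yaw y-axis -72.1 xaxis [-0.001  0.001 -1.   ] open 0.25 F [0.1 0.4 0.4] q [-0.78  0.25  1.9   0.    0.99  0.48]
delta tool cm [ 0.01 -0.   -0.  ]
```

The scoop is free and was already flat. Open, back off, and check.

Request:
drive_tool:
  steps:
    - [0, 0, 0, 0, 0.6]
    - [0, 0, 0, 0, 0.6]
    - [0, 0, 0, 0, 0.6]
    - [-1, 0, 0, 0, 0.6]
    - [-3, 0, 0, 0, 0.6]
    - [-5, 0, 0, 0, 0.6]
    - [-5, 0, 0, 0, 0.8]
    - [-5, 0, 0, 0, 1]
    - [0, 0, 0, 0, 1]
    - [0, 0, 0, 0, 1]

```text
time: 47.5
eef_pos: [0.483, -0.3327, 0.2814]
tcp_rot: [0.7, 0.108, -0.697, 0.111]
contact_force: [0.2, -0.4, -0.6]
opening: 1.001
```

```bash
cat > fin.py <<'E'
from h import *
to([.5,-.3,.3])
t=shot('top');s=shot('scene');w=shot('wrist');o=cv2.imread('pics/top1.png')[:,:,::-1]
for n,c,z in(('top',t,.02),('scene',s,.0),('wrist',w,.02)):
    im=c['frame'].astype(int); m=(((im[:,:,0]-im[:,:,2])>30)&(im.max(2)<200)).astype(np.uint8)
    k,l,st,ce=cv2.connectedComponentsWithStats(m)
    for i in range(1,k):
        p=onz(c,*ce[i],z)
        if 4<st[i,4]<400 and .35<p[0]<.85 and -.55<p[1]<.45: print(n,st[i,4],ce[i].round(),p.round(3))
im=t['frame'].astype(int)
# funnel region: brightness / colour map
print('funnel px colour spread',(im[185:275,105:195,0]-im[185:275,105:195,2]).max())
# changes vs the start
d=cv2.morphologyEx((np.abs(im-o).max(2)>40).astype(np.uint8),cv2.MORPH_OPEN,np.ones((3,3)))
k,l,st,ce=cv2.connectedComponentsWithStats(d)
for i in range(1,k):
    if st[i,4]>15: print('chg',st[i].tolist())
g=im.max(2)
ring=(np.abs(np.diff(g.astype(int),axis=1))>8)
print('rim centre pred',proj(t,[.518,.324,.162]),'scene jar nuts',[ (s['frame'][v,360:396,0].astype(int)-s['frame'][v,360:396,2]).tolist() for v in(142,147,152)])
gs=s['frame'].max(2);b=np.argwhere(gs[205:245,205:265]<45)
print('scene bar box',b.min(0)+[205,205],b.max(0)+[205,205])
os=cv2.imread('pics/scene1.png').max(2);b=np.argwhere(os[205:245,205:265]<45);print('was',b.min(0)+[205,205],b.max(0)+[205,205])
b=np.argwhere(gs[155:205,270:355]<45);print('lid knob scene',b.min(0)+[155,270],b.max(0)+[155,270],'pred z top/bot',proj(s,[.505,-.006,.052]),proj(s,[.505,-.006,.024]))
E
python3 fin.py
```

```text
t 47.5 grasp [ 0.4829 -0.3326  0.3001] yaw y-axis -72.1 xaxis [ 0.004 -0.004 -1.   ] open 1.001 F [ 0.2 -0.4 -0.6] q [-0.78  0.05  1.75  0.    1.33  0.48]
delta tool cm [ 0.01 -2.58 -2.63]
top 296 [163. 133.] [0.828 0.36  0.02 ]
top 88 [161. 238.] [0.522 0.347 0.02 ]
funnel px colour spread 64
chg [194, 175, 373, 225, 19481]
chg [389, 214, 18, 24, 249]
chg [121, 225, 46, 36, 856]
chg [235, 224, 6, 26, 84]
chg [119, 237, 5, 5, 20]
chg [284, 237, 19, 12, 192]
chg [394, 238, 21, 12, 156]
chg [218, 258, 11, 7, 39]
chg [204, 263, 10, 3, 30]
chg [500, 288, 17, 33, 316]
chg [456, 293, 24, 32, 433]
chg [625, 304, 15, 32, 406]
chg [484, 336, 156, 64, 6812]
chg [368, 339, 116, 61, 4350]
chg [282, 369, 89, 31, 1770]
rim centre pred (np.float64(148.94864790585584), np.float64(232.5775269634649)) scene jar nuts [[-6, -6, -6, -5, -5, -6, -7, -10, -10, -9, -11, -11, -11, -10, -10, -11, -11, -11, -12, -12, -11, -10, -12, -12, -11, -9, -11, -11, -11, -8, -8, -7, -6, -7, -6, -7], [-5, -6, -7, -6, -6, -8, -9, -10, -10, -8, -6, 1, 6, 7, 5, -1, -6, -6, -2, -1, 4, 5, 4, -3, -9, -12, -12, -10, -10, -8, -6, -6, -7, -6, -7, -7], [-6, -5, -6, -6, -6, -8, -9, -10, -3, 8, 11, 10, 9, 9, 8, 7, 8, 10, 10, 7, 7, 7, 8, 9, 4, -8, -10, -11, -10, -8, -6, -5, -6, -5, -5, -7]]
scene bar box [218 215] [234 248]
was [216 216] [233 249]
lid knob scene [182 307] [192 314] pred z top/bot (np.float64(310.969841096978), np.float64(182.2733288912382)) (np.float64(311.1763563276394), np.float64(189.66213552970058))
```

Nuts are visible through the funnel throat from above. I move the wrist camera over the funnel to be sure none is stuck in it.

Request:
drive_tool:
  steps:
    - [0, -4.4, -1.15, 0, 1]
    - [0, -4.4, -1.15, 0, 1]
    - [0, -4.4, -1.15, 0, 1]
    - [0, -4.4, -1.15, 0, 1]
    - [0, -4.4, -1.15, 0, 1]
    - [0, -4.4, -1.15, 0, 1]
    - [0, -4.4, -1.15, 0, 1]
    - [0, -4.4, -1.15, 0, 1]
    - [0, -4.4, -1.15, 0, 1]
    - [0, -4.4, -1.15, 0, 1]

```text
time: 48.65
eef_pos: [0.4555, 0.1237, 0.2763]
tcp_rot: [-0.697, -0.11, 0.7, -0.11]
contact_force: [1.3, 0.3, 0.1]
opening: 0.997
```

Request:
drive_tool:
  steps:
    - [0, -4.4, -1.15, 0, 1]
    - [0, -4.4, -1.15, 0, 1]
    - [0, -4, -1.1, 0, 1]
    - [0, 0, 0, 0, 1]
    - [0, 0, 0, 0, 1]

```text
time: 49.15
eef_pos: [0.4489, 0.2547, 0.2762]
tcp_rot: [-0.697, -0.11, 0.7, -0.111]
contact_force: [-0.1, -1.2, 0.3]
opening: 1.002
```

Run:
```python
from h import *
to([.5,-.3,.3]); c=shot('wrist','fun.png'); im=c['frame'].astype(int); print(c['eye'])
m=((im[:,:,0]-im[:,:,2])>25).astype(np.uint8); pr=np.array(proj(c,[.518,.324,.1])); print('rim',proj(c,[.518,.324,.162]),'throat',pr,'bottom',proj(c,[.518,.324,.02]))
k,l,st,ce=cv2.connectedComponentsWithStats(m)
for i in range(1,k):
    if st[i,4]>15 and np.linalg.norm(ce[i]-pr)<120: print(st[i],ce[i].round(),onz(c,*ce[i],.02).round(3),onz(c,*ce[i],.11).round(3))
for r in (58/2000,72/1000):
    z=.03 if r<.05 else .162
    print([np.round(proj(c,[.518+r*np.cos(a),.324+r*np.sin(a),z+.03*0])).tolist() for a in np.arange(0,6.28,1.57)])
u,v=pr.astype(int); a=im[max(v-45,0):v+45:3,u-45:u+45:2]; 
for row in a: print(''.join('#' if p[0]-p[2]>25 else ('.' if p.max()<80 else '-' if p.max()<120 else ' ') for p in row))
```

```text
t 49.15 grasp [0.4489 0.2547 0.2949] yaw y-axis -72.0 xaxis [-0.004 -0.002 -1.   ] open 1.002 F [-0.1 -1.2  0.3] q [ 0.32 -0.1   1.91 -0.    1.34  1.58]
delta tool cm [-0.43 54.33 12.28]
[0.51965078 0.27812965 0.41892601]
rim (np.float64(264.10780959047514), np.float64(100.25882751099161)) throat [274.23390441 103.28013976] bottom (np.float64(282.6017613406935), np.float64(105.77684842589318))
[275  80  24  43 524] [288.  98.] [0.53 0.32 0.02] [0.528 0.31  0.11 ]
[256  90  18  21 279] [264. 100.] [0.517 0.349 0.02 ] [0.518 0.333 0.11 ]
[267 113  17  17 224] [274. 121.] [0.495 0.329 0.02 ] [0.501 0.318 0.11 ]
[[288.0, 83.0], [260.0, 98.0], [276.0, 127.0], [303.0, 113.0]]
[[288.0, 8.0], [181.0, 72.0], [244.0, 178.0], [343.0, 127.0]]
--------------------------------------       
---------------------------------------      
---------------------------------------------
------------------------------------   -     
---------------------------------            
----------------.........--------            
-------------......------...------           
-----------.....-------  -....-      
[... 305 characters left out ...]
###-  ---######-         
-------...---.########.      -#####-         
-------...----.#######-       .####-         
-------...------#####-        -####-         
--------...----  -----.---   .####-          
--------....---    .######- -#####-          
---------...----  -#######...####-           
----------....--- .#########.###-            
------------...----.#######.--.-             
--------------....-.#######-  -              
-----------------.........----               
------------------------------               
-------------------------------              
---------------------------------            
-------------------------------              
------------------------------
```

```bash
python3 -c "
from h import *
print(sign_off())"
```

```text
the job is handed in; nothing more can be done
None
```

I handed the job in at about 49 s of the 67 s. The lid is on the board, the walnuts went through the funnel into the jar, and the scoop is back on the counter.

**How it went:** I moved the lid to the board by its knob. The tool could not tilt, so to pour I gripped the scoop by the rear corner of its handle and let it pivot over the funnel by easing the grip. That took several tries. A full-width grip would not pivot, and a very small one pivoted even at 120 N while the scoop's nose was still on the counter. Each time I set the scoop down and regripped.

**Last checks:**
- **Lid:** it lies on the board, knob up, at the expected spot and height.
- **Walnuts:** the scoop is empty, and I saw no walnut on the counter or stuck in the funnel. In the jar I could separate only two single walnuts and one merged clump, so five is inferred, not counted one by one.
- **Jar and funnel:** the picture taken after the pour shows the jar standing with the funnel in it. The last wrist view fits that.
- **Scoop:** it stands upright within about 1 cm of where it was. My handle-angle measure still read 12°, against 9° when it was flat before. It hardly changed when I let go, so I take the scoop to be flat. I pressed it down with up to 16 N while levelling it, firmer than I wanted.
- **Other things:** comparing the top view with the start showed no change at the mug, bottle or shaker. The small changes near the spoon look like shadow, but I did not measure the spoon separately.

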